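Line up the bench supplies by height

TASK

Tidy the supplies for the next fitting: from the things on the bench within reach, stand the white spray bottle, the red-capped glue bottle, the blue-lidded jar and the green-lidded tin on the four yellow marks of the wooden strip, each centred on a mark, in order of height with the tallest next to the red end bar and the shortest at the grey end. Do not let any of them tip over on the way, and leave them standing upright and still.

Things in the scene. Friction and masses are not known exactly. Their poses are not given: they have to be found in the camera images.
- spray_bottle_center (a point): White spray bottle with a blue label, the tallest of the four: 51 mm across, 178 mm tall, standing upright, 0.3 kg. This point is on its axis half-way up (89 mm above its foot); z axis up. Round body up to 150 mm above the foot, then a round white cap 29 mm across from 150 to 178 mm (fixed, good to grip from above). A similar one stands far off at the back left of the bench, out of reach, and is not meant.
- glue_bottle_center (a point): Cream adhesive bottle with a red cap and nozzle, second tallest: 58 mm across, 158 mm tall, standing upright, 0.2 kg. This point is on its axis half-way up (79 mm above its foot); z axis up. Round body up to 112 mm above the foot, then a neck and cap 24 mm across from 112 to 134 mm (fixed, good to grip from above), then a thin nozzle 10 mm across to 158 mm. A similar one stands far off at the back left of the bench, out of reach, and is not meant.
- jar_center (a point): Small clear jar with a blue lid, third in height: 44 mm across, 54 mm tall, 0.06 kg; the lid (42 to 54 mm above the foot) is fixed. Standing upright; this point is on its axis half-way up (27 mm above its foot); z axis up.
- rivet_tin_center (a point): Low round tin with a green lid, the shortest: 65 mm across, 27 mm tall, 0.14 kg; the lid is fixed. This point is on its axis half-way up (13.5 mm above its foot); z axis up. A similar one stands far off at the back left of the bench, out of reach, and is not meant.
- mark_1: Round yellow mark, 74 mm across with a black rim and a black dot in the middle, flat on the pale wooden strip; number 1 of the row of four counted from the left as seen by the robot, 98 mm from its neighbours. Fixed. Origin at its centre on the strip's top, 12 mm above the bench; x points across the row (away from the robot), y along the row.
- mark_2: Round yellow mark, 74 mm across with a black rim and a black dot in the middle, flat on the pale wooden strip; number 2 of the row of four counted from the left as seen by the robot, 98 mm from its neighbours. Fixed. Origin at its centre on the strip's top, 12 mm above the bench; x points across the row (away from the robot), y along the row.
- mark_3: Round yellow mark, 74 mm across with a black rim and a black dot in the middle, flat on the pale wooden strip; number 3 of the row of four counted from the left as seen by the robot, 98 mm from its neighbours. Fixed. Origin at its centre on the strip's top, 12 mm above the bench; x points across the row (away from the robot), y along the row.
- mark_4: Round yellow mark, 74 mm across with a black rim and a black dot in the middle, flat on the pale wooden strip; number 4 of the row of four counted from the left as seen by the robot, 98 mm from its neighbours. Fixed. Origin at its centre on the strip's top, 12 mm above the bench; x points across the row (away from the robot), y along the row.
- red_stop: Red end bar, 92 x 14 mm and 8 mm high, fixed across one end of the wooden strip (100 x 426 x 12 mm); it may be at the left or the right end, a grey bar of the same shape is at the other. Origin at the centre of its underside, on the strip's top, 58 mm beyond the nearest mark's centre; y points along the row.
Things that resemble listed ones, but are neither listed nor needed, are in the scene too. What is shaped like the part that bears rivet_tin_center but purple or turquoise is not meant. What is shaped like the part that bears glue_bottle_center but turquoise is not meant.

How it is judged:
By the outcome, as a careful person would: the job done as asked, in the order asked, and still so for the second after the job is handed in, with the robot touching nothing.
It also fails if it takes over 115 s, if anything falls off the work surface, if the arm or the gripper's body presses on something with over 40 N, if the wrist force passes 120 N, or if a joint passes its speed limit or range.

ROBOT

A 7-joint arm with a two-finger parallel gripper is mounted at the origin on a cart in front of the work surface, level with it; the furniture and walls round the work are solid. World frame = base frame: x ahead of the robot, y to its left, z up, the work surface at z = 0. Lengths are in m, angles in rad, forces in N, time in s.
With the tool pointing down it reaches from about 0.4 to 0.85 m from the base axis. Payload 4.5 kg.
Tool frame: the origin (TCP) lies on the centre line of the jaws, within the pads' length; the fingertips stand 22 mm ahead of it and the grasp point (between the pads) lies 3 mm ahead of it; z points along the fingers, y is the direction in which the jaws open and shut (so a half turn about z gives the same grasp; the last joint's range is limited). The gripper opens to 85 mm and grips with 20 to 120 N. Pads are 22 mm wide; open, the fingers measure 114 mm over their backs; the gripper's body (76 mm by 85 mm) begins 54 mm behind the grasp point. The pads swing forward as they close: fully open they stand 13 mm farther back than shut.
Start: joints at [1.208, 0.689, -0.195, 1.565, 0.157, 0.902, -0.215], TCP at [0.242, -0.576, 0.253] pointing down, gripper open.
Joint ranges: [-3.01, 3.01], [-0.46, 2.08], [-1.47, 1.51], [0.13, 2.56], [-1, 4.14], [0.04, 2.09], [-2.66, 2.66]. Speed limits (rad/s): [2.57, 2.57, 3.14, 3.14, 3.14, 3.14, 3.14].

INTERFACE

Orientations are given as [roll, pitch, yaw] about the fixed x, y, z axes, in that order (R = Rz(yaw) Ry(pitch) Rx(roll)).
In Python, from workcell import ctrl, vision, ticket gives the robot as it stands.
- The arm moves only by the tool step_arm, never from a script. Its argument "motion" is a list of rows, each an object of numbers: "tx", "ty", "tz": the shift along the world's x, y, z in cm; "roll": the turn about the world's z in degrees. A call has 1 to 5 rows; each row shifts and turns the commanded pose from where the row before left it; what a row does not reach is not made up. A row lasts 1/12 s, in which the tool goes at most 41.7 mm and 7.16 degrees, less where a joint would pass 70% of its speed; a pose out of reach is approached as far as the arm can. A call with a gripper value outside its range is refused whole. "hand" is the gripper command: -1 is fully open, 1 is shut, values between are in proportion, set as the call begins (left out, the last holds). The fingers move at their own pace and stop on an object; "newtons" is the grip in N (left out, the last holds). Time passes only in rows, so rows that do not move let the fingers close. It gives the time, the measured TCP pose, the force and the opening at its end, in the units of the state.
- ctrl.get_state(): the state, without advancing time (a new reading comes with each control period).
- vision.camera(name): name is "side" or "top"; returns a dict with "frame" (384x512x3 uint8, blue, green, red), "camera_matrix" (3x3 intrinsics, pixels), "rvec" (rotation vector, rad) and "tvec" (3), from world to camera coordinates, as OpenCV has them. Camera axes: x right, y down, z forward; pixel columns grow to the right and rows downward; lengths in m; the calibration is good to about 2 mm. A picture is of the moment at which its call begins. There is no depth.
- ticket.sign_off(): hands the job in, once; it reports no verdict.
The state is a dict: "t": time; "qpos": joint angles; "qd": joint speeds; "joint_efforts": joint torques, N m; "ee_pos": TCP position; "tcp_rot": TCP orientation; "ft_force": force on the tool from outside, world axes, zero at the start; "wrist_torque": the same for the moment, N m; "finger_gap": opening from 0.0 (shut) to 1.0 (fully open).
Only numpy, scipy, OpenCV 4.12 (cv2) and the standard library are available. Lean on these libraries where they do the work, as an engineer would, in place of code of your own. Each camera call takes 0.05 s, during which the arm holds its last target.

## Working session

There is one attempt and no reset: what is moved stays moved. The work goes in short steps, Python scripts to look and compute and a tool call to move; the robot and the scene stay as the last step left them, time stands still between calls to the robot, and variables do not carry over. Pictures are saved under pics/ and viewed, and the job is handed in when it is done.

Besides the shell and the picture viewer there is one more tool, called after "Request:" as a command line: name --argument value ..., lists and objects as JSON in quotes. step_arm: Moves the arm, as the interface text tells. Its arguments: {"type":"object","properties":{"motion":{"type":"array"},"hand":{"type":"number"},"newtons":{"type":"number"}},"required":["motion"]}

```bash
mkdir -p pics; ls
cat > h.py <<'E'
import numpy as np, cv2
from workcell import ctrl, vision, ticket
def cam(n):
    c=vision.camera(n); c['R']=cv2.Rodrigues(np.array(c['rvec'],float))[0]; c['t']=np.array(c['tvec'],float).ravel(); c['K']=np.array(c['camera_matrix'],float); return c
def px2w(c,u,v,z):
    d=c['R'].T@np.linalg.inv(c['K'])@np.array([u,v,1.]); o=-c['R'].T@c['t']
    return o+d*(z-o[2])/d[2]
def w2px(c,p):
    q=c['K']@(c['R']@np.array(p,float)+c['t']); return q[:2]/q[2]
E
python3 - <<'E'
from h import *
import pickle
for n in ('top','side'):
    c=cam(n); pickle.dump(c,open(n+'0.pkl','wb')); cv2.imwrite(f'pics/{n}0.png',cv2.resize(c['frame'],(800,600),interpolation=cv2.INTER_CUBIC))
    print(n,c['K'].round(1).tolist(),(-c['R'].T@c['t']).round(3),c['R'].round(2).tolist())
print(ctrl.get_state())
E
```

```text
pics
top [[347.9, 0.0, 255.5], [0.0, 347.9, 189.2], [0.0, 0.0, 1.0]] [0.499 0.041 1.029] [[0.01, -1.0, -0.01], [-1.0, -0.01, -0.09], [0.09, 0.01, -1.0]]
side [[403.4, 0.0, 260.5], [0.0, 403.4, 190.5], [0.0, 0.0, 1.0]] [0.078 0.768 0.718] [[-0.8, -0.59, 0.01], [-0.35, 0.45, -0.82], [0.48, -0.66, -0.57]]
{'t': 0.1, 'qpos': array([ 1.20778102,  0.6898911 , -0.19455763,  1.56625265,  0.15729537,
        0.90252433, -0.21509374]), 'qd': array([-0.00019788, -0.00047528, -0.00036468, -0.00305373, -0.00104126,
       -0.00095215,  0.00029026]), 'joint_efforts': array([-3.50261420e-03, -5.40603411e+01, -1.27185211e+00, -1.58986276e+01,
        9.30625945e-03,  4.27393417e-03,  2.39170936e-05]), 'ee_pos': array([ 0.24131467, -0.57592785,  0.25256744]), 'tcp_rot': array([-3.13991324e+00,  1.00584798e-04,  3.96925626e-01]), 'ft_force': array([0.18910641, 0.14954175, 0.78833812]), 'wrist_torque': array([0.02095237, 0.02445369, 0.04329088]), 'finger_gap': 0.9963170733739446}
```

View pics/top0.png

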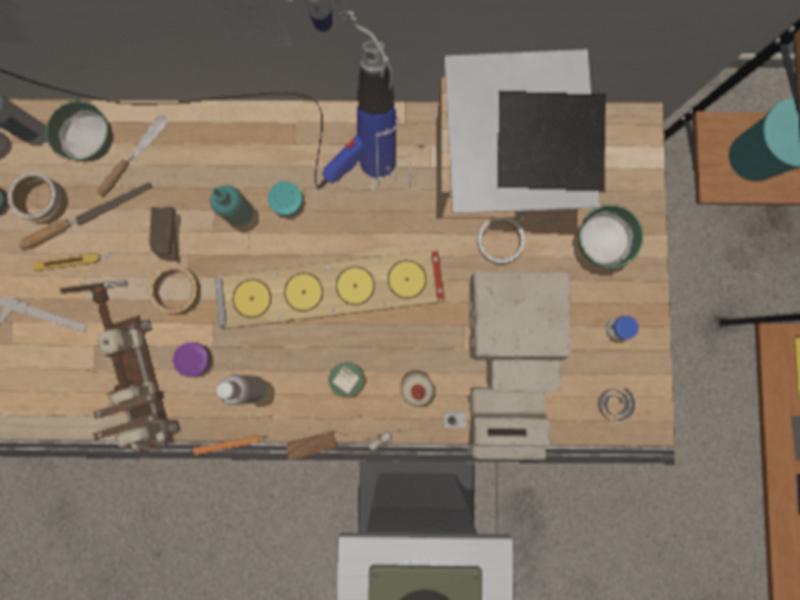

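View pics/side0.png

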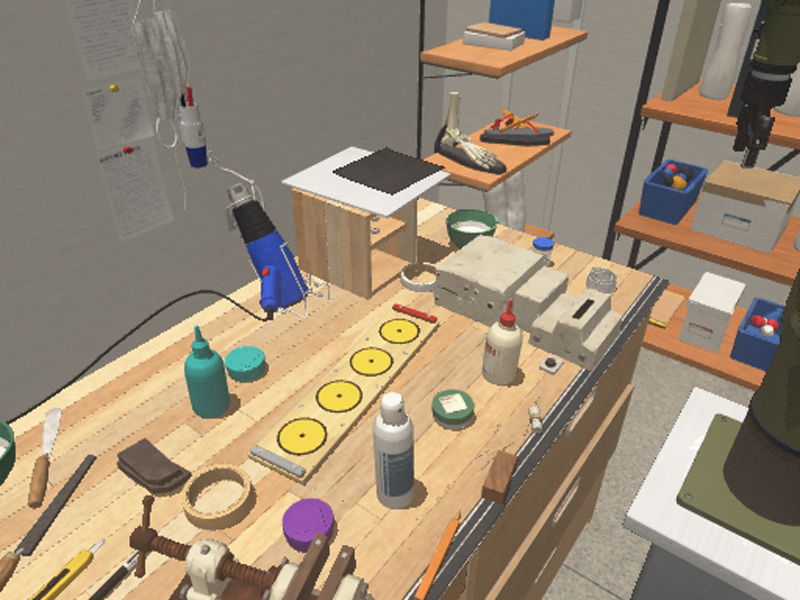

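Top view (800x600): spray bottle at (240,390), glue with red cap at (418,390), green tin with a paper label on its lid at (347,379), and jar at (625,328). The red bar is at the right (437,275). The lookalikes are the purple tin (192,359), the turquoise tin (286,199) and the turquoise bottle (231,206). I'll enlarge to confirm.

Run:
```python
import cv2,pickle
for n,bs in (('top',[(125,215,100,75),(205,215,100,75),(350,180,100,75),(135,150,160,66)]),('side',[(220,240,100,96),(250,180,100,96),(290,130,100,75)])):
    f=pickle.load(open(n+'0.pkl','rb'))['frame']
    for i,(x,y,w,h) in enumerate(bs):
        s=8 if w<150 else 5
        im=cv2.resize(f[y:y+h,x:x+w],None,fx=s,fy=s,interpolation=cv2.INTER_CUBIC)
        if im.shape[0]>600: im=cv2.resize(f[y:y+h,x:x+w],None,fx=6,fy=6,interpolation=cv2.INTER_CUBIC);s=6
        for k in range(0,w,10):
            cv2.line(im,(k*s,0),(k*s,6),(0,0,255),1); cv2.putText(im,str(x+k),(k*s,18),0,.4,(0,0,255),1)
        for k in range(0,h,10):
            cv2.line(im,(0,k*s),(6,k*s),(0,0,255),1); cv2.putText(im,str(y+k),(8,k*s+4),0,.4,(0,0,255),1)
        cv2.imwrite(f'pics/{n}0_{i}.png',im)
```

```text
(no output)
```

View pics/top0_0.png

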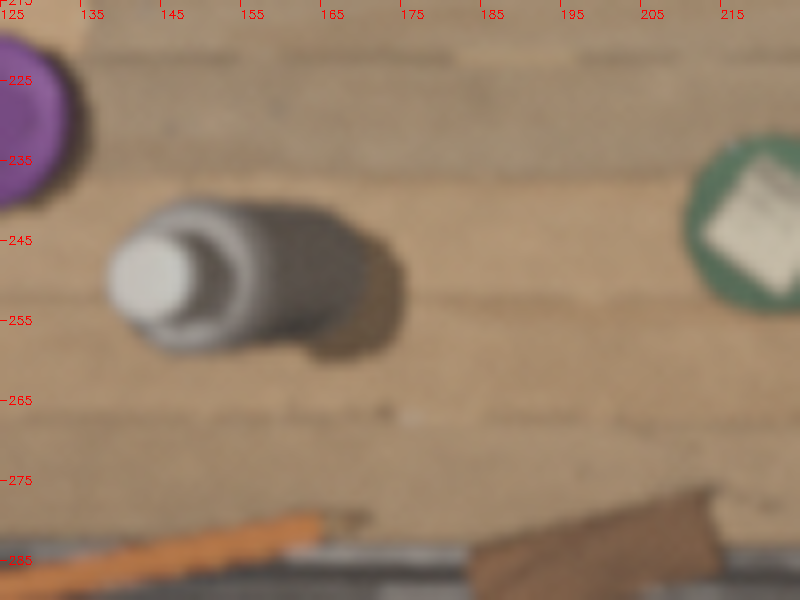

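View pics/top0_1.png

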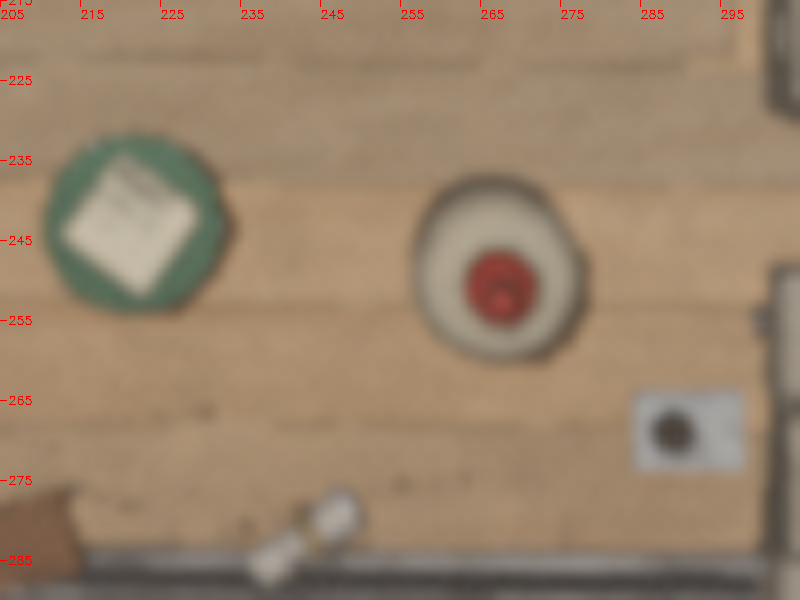

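View pics/top0_2.png

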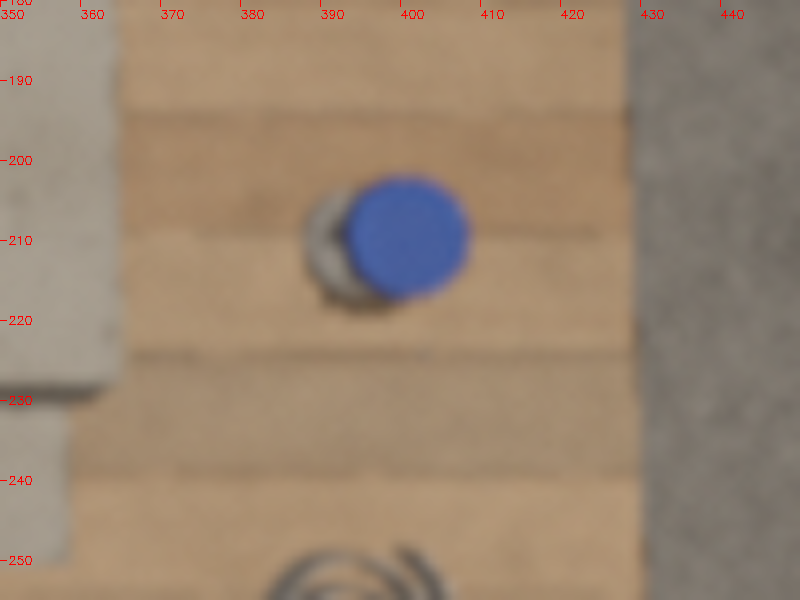

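View pics/top0_3.png

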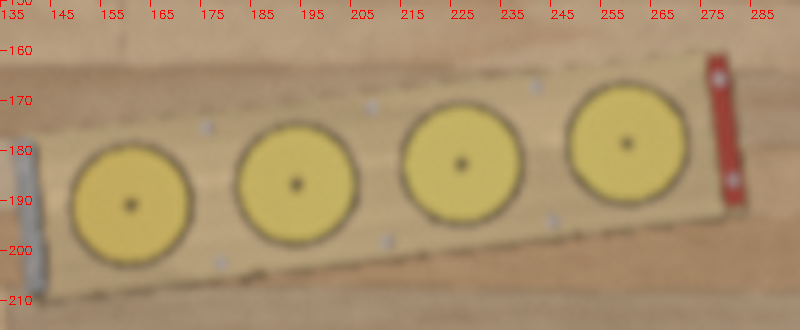

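View pics/side0_0.png

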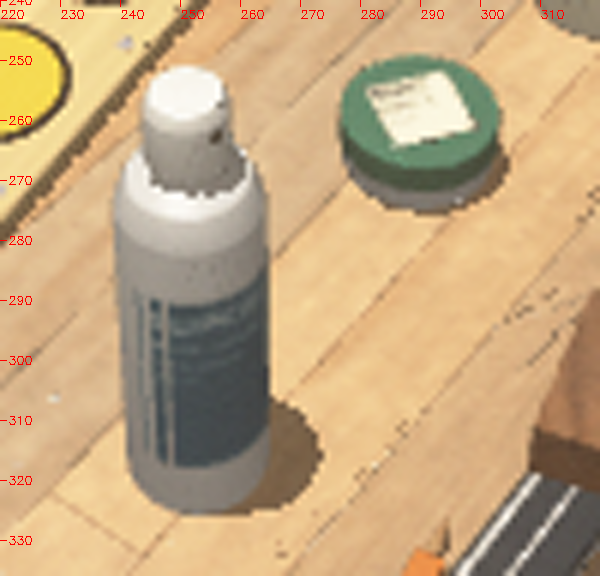

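View pics/side0_1.png

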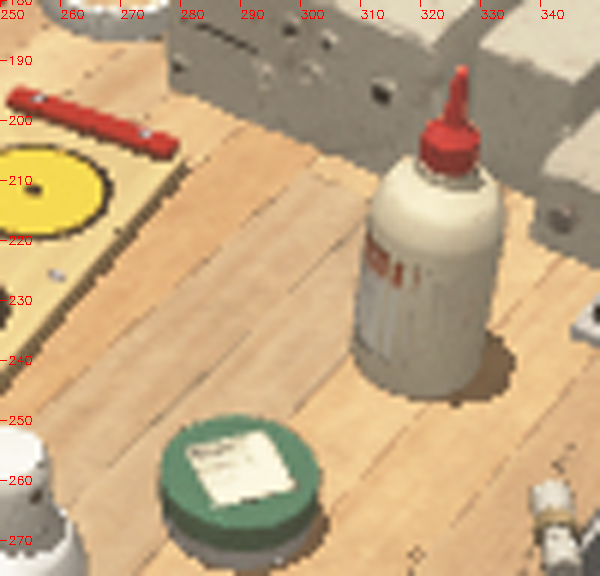

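View pics/side0_2.png

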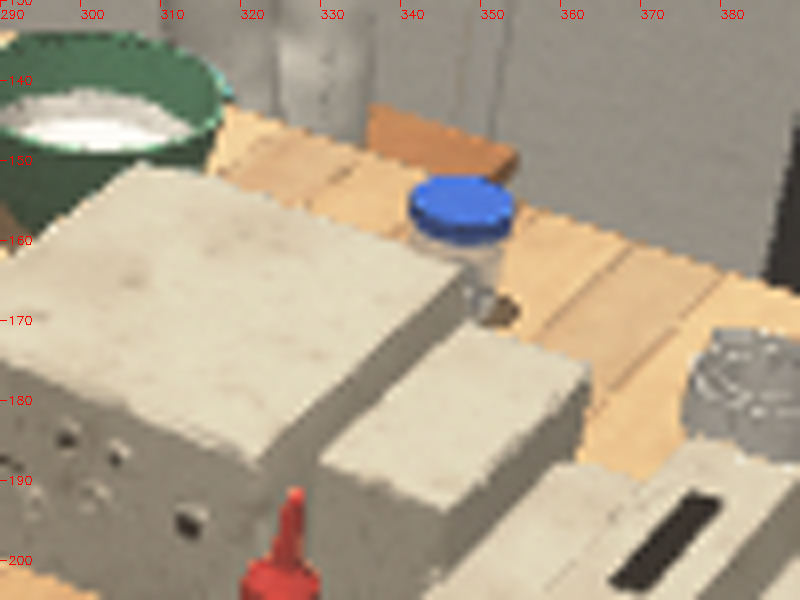

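Run:
```python
from h import *
import pickle
T=pickle.load(open('top0.pkl','rb'));S=pickle.load(open('side0.pkl','rb'))
for n,(a,b,z) in dict(spray=((143.3,249.4),(250.75,254.9),.178),glue=((267.4,252.1),(326.4,190.9),.158),gluecap=((267.2,250.4),None,.134),tin=((221.7,242.4),(289.6,258.2),.027),jar=((400.4,209.3),(347.3,154.9),.054),m1=((160.8,190.6),(192.5,278.6),.012),m2=((193.8,186.5),None,.012),m3=((226.8,182.4),None,.012),m4=((260,178.2),None,.012),blocktop=((365,228),(349,162),.06)).items():
    print(n,px2w(T,*a,z).round(4),px2w(S,*b,z).round(4) if b else '')
for u,v in ((280,165),(282,190)): print('red',px2w(T,u,v,.02).round(3))
# block height: triangulate right-near top corner
P=[c['K']@np.c_[c['R'],c['t']] for c in (T,S)]
def tri(a,b):
    X=cv2.triangulatePoints(P[0],P[1],np.array(a,float),np.array(b,float)).ravel(); return (X[:3]/X[3]).round(3)
print('block near right',tri((364.5,227.5),(347,162.5)))
print('block near left',tri((303,228),(321.5,237.5*0+187.5)))
```

```text
spray [0.4287 0.3181 0.178 ] [0.4213 0.3233 0.178 ]
glue [0.4235 0.0168 0.158 ] [0.423  0.0191 0.158 ]
gluecap [0.4257 0.0166 0.134 ] 
tin [0.4382 0.1437 0.027 ] [0.4355 0.151  0.027 ]
jar [ 0.5362 -0.3568  0.054 ] [ 0.5339 -0.3481  0.054 ]
m1 [0.5864 0.3272 0.012 ] [0.5866 0.3308 0.012 ]
m2 [0.5993 0.2303 0.012 ] 
m3 [0.6123 0.1334 0.012 ] 
m4 [0.6256 0.0358 0.012 ] 
blocktop [ 0.4834 -0.2553  0.06  ] [ 0.5048 -0.2997  0.06  ]
red [ 0.664 -0.022  0.02 ]
red [ 0.591 -0.029  0.02 ]
block near right [ 0.487 -0.244  0.091]
block near left [ 0.483 -0.08   0.089]
```

```bash
cat >> h.py <<'E'
def overlay(c,circs,box,s,fn):
    x,y,w,h=box
    im=cv2.resize(c['frame'][y:y+h,x:x+w],None,fx=s,fy=s,interpolation=cv2.INTER_CUBIC)
    for X,Y,z,r,col in circs:
        a=np.linspace(0,2*np.pi,60)
        p=np.array([w2px(c,(X+r*np.cos(t),Y+r*np.sin(t),z)) for t in a])
        p=((p-[x,y]+.5)*s-.5).round().astype(int)
        cv2.polylines(im,[p.reshape(-1,1,2)],True,col,1)
    cv2.imwrite(fn,im)
E
python3 - <<'E'
from h import *
import pickle
T=pickle.load(open('top0.pkl','rb'));S=pickle.load(open('side0.pkl','rb'))
R=(0,0,255);B=(255,0,255)
o=[]
for X,Y,L in ((.4275,.319,((0,.0255),(.178,.0145))),(.425,.0175,((0,.029),(.134,.012),(.158,.005))),(.4375,.145,((0,.0325),(.027,.0325))),(.536,-.355,((0,.022),(.054,.022)))):
    o+=[(X,Y,z,r,R) for z,r in L]
for X,Y in ((.5864,.3272),(.5993,.2303),(.6123,.1334),(.6256,.0358)): o.append((X,Y,.012,.037,B))
overlay(S,o,(160,140,200,190),3.1,'pics/ov_s.png')
overlay(T,o,(130,155,150,110),5.3,'pics/ov_t.png')
overlay(S,o,(300,130,80,60),10,'pics/ov_sj.png')
E
```

```text
(no output)
```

View pics/ov_s.png

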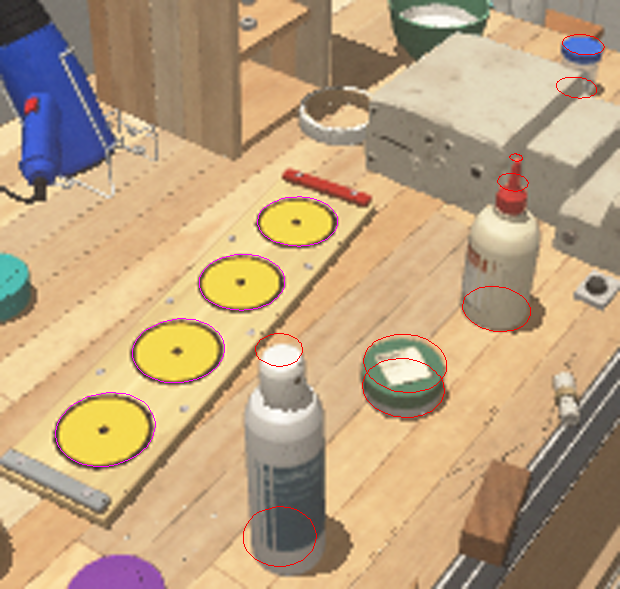

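View pics/ov_t.png

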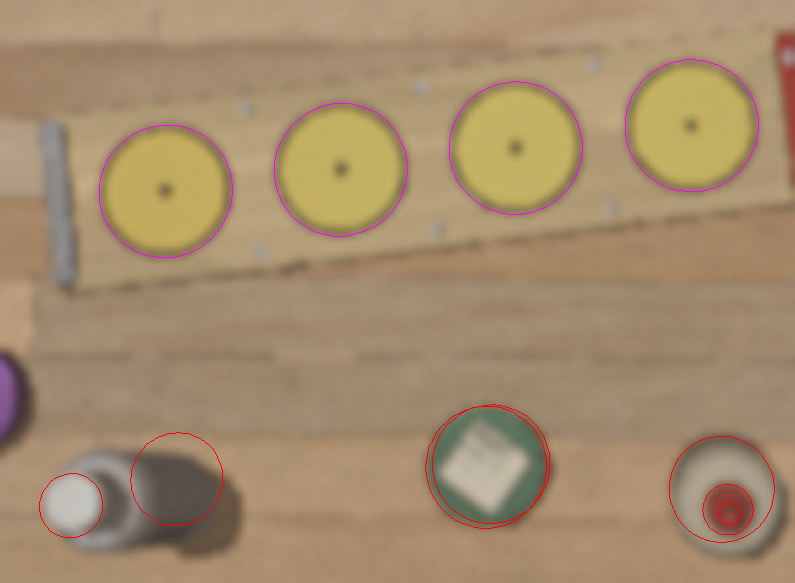

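View pics/ov_sj.png

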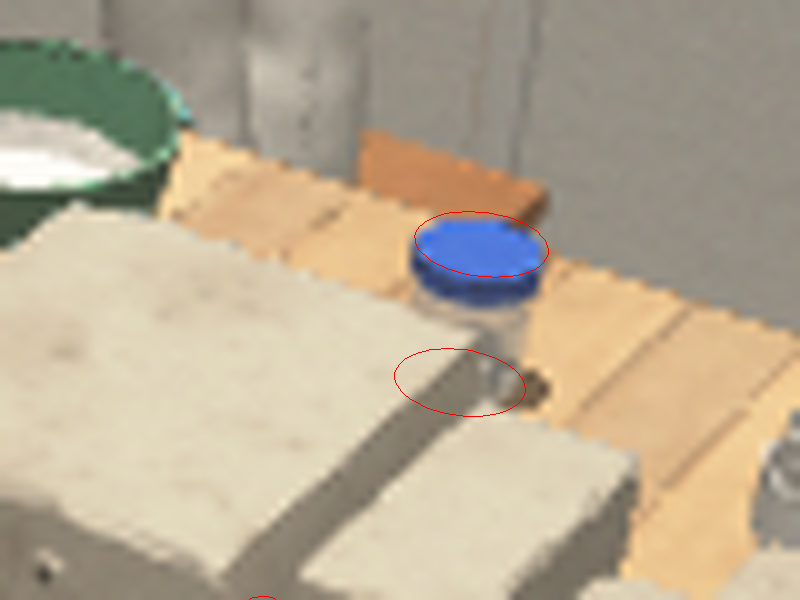

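Run:
```python
from h import *
import pickle
from scipy.optimize import least_squares
T=pickle.load(open('top0.pkl','rb'));S=pickle.load(open('side0.pkl','rb'))
P=[c['K']@np.c_[c['R'],c['t']] for c in (T,S)]
def tri(a,b):
    X=cv2.triangulatePoints(P[0],P[1],np.array(a,float),np.array(b,float)).ravel(); return (X[:3]/X[3]).round(4)
print('spraytop',tri((143.3,249.4),(250.75,254.9)))
print('gluetip',tri((267.4,252.1),(326.4,190.9)))
print('tin',tri((221.7,242.4),(289.6,258.2)))
print('jar',tri((400.4,209.3),(347.3,154.9)))
def ext(c,X,Y,z,r):
    p=np.array([w2px(c,(X+r*np.cos(t),Y+r*np.sin(t),z)) for t in np.linspace(0,6.2832,200)]); return p
def fitbase(l,r_,b,R,x0):
    f=lambda q:(lambda p:[(p[:,0].min()+p[:,0].max())/2-(l+r_)/2,p[:,1].max()-b])(ext(S,q[0],q[1],0,R))
    s=least_squares(f,x0); p=ext(S,*s.x,0,R); print(s.x.round(4),'w pred',np.ptp(p[:,0]).round(1),'act',round(r_-l,1))
fitbase(220+129/6-.4,220+270/6-.4,240+515/6-.4,.0255,(.43,.32))
fitbase(250+352/6-.4,250+485/6-.4,180+398/6-.4,.029,(.43,.02))
fitbase(220+343/6-.4,220+497/6-.4,240+213/6-.4,.0325,(.43,.14))
```

```text
spraytop [0.4265 0.319  0.1719]
gluetip [0.4237 0.0169 0.1565]
tin [0.4384 0.1448 0.0204]
jar [ 0.5374 -0.3588  0.048 ]
[0.4172 0.3212] w pred 23.7 act 23.5
[0.4268 0.0164] w pred 21.9 act 22.2
[0.4359 0.1477] w pred 26.4 act 25.7
```

Run:
```python
from h import *
import pickle
T=pickle.load(open('top0.pkl','rb'));S=pickle.load(open('side0.pkl','rb'))
R=(0,0,255);G=(0,255,0)
T['frame']=cv2.convertScaleAbs(T['frame'],alpha=1.6,beta=0)
mk=lambda X,Y,c:[(X,Y,z,r,c) for z,r in ((0,.0255),(.14,.0255),(.178,.0145))]
overlay(T,mk(.4275,.319,R)+mk(.42,.321,G),(125,225,60,45),13,'pics/sp_t.png')
overlay(S,mk(.4275,.319,R)+mk(.42,.321,G),(225,240,60,96),6,'pics/sp_s.png')
print(px2w(T,130,205,0))
```

```text
[0.54372457 0.42060481 0.        ]
```

View pics/sp_t.png

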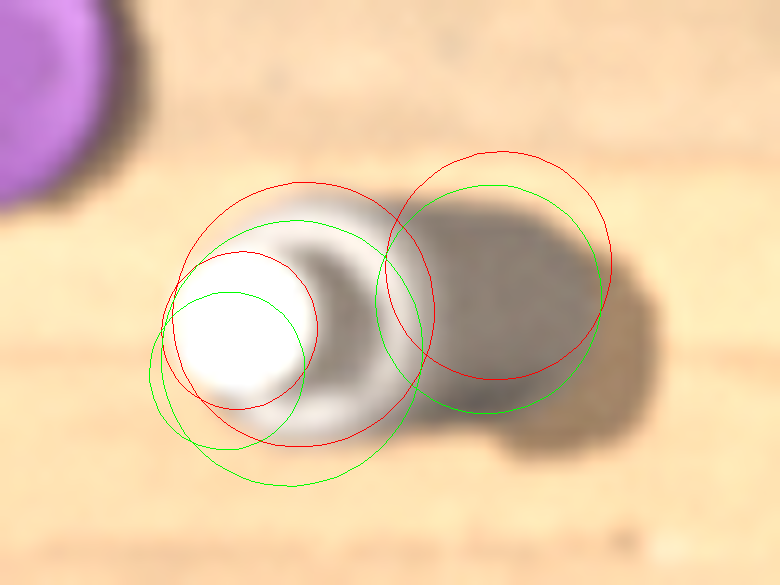

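View pics/sp_s.png

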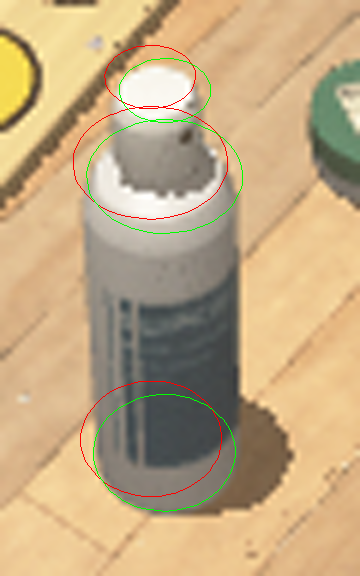

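Request:
step_arm --motion '[{"tx":2.6,"ty":1.8,"roll":5},{"tx":2.6,"ty":1.8,"roll":5},{"tx":2.6,"ty":1.8,"roll":5},{"tx":2.6,"ty":1.8,"roll":5},{"tx":2.6,"ty":1.8,"roll":5}]' --hand -1 --newtons 60

```text
$.motion[0]: bad value
```

Request:
step_arm --motion '[{"tx":2.4,"ty":2.4,"roll":5},{"tx":2.4,"ty":2.4,"roll":5},{"tx":2.4,"ty":2.4,"roll":5},{"tx":2.4,"ty":2.4,"roll":5},{"tx":2.4,"ty":2.4,"roll":5}]'

```text
$.motion[0]: bad value
```

Request:
step_arm --motion '[{"tx":2.6,"ty":1.8,"tz":0,"roll":5},{"tx":2.6,"ty":1.8,"tz":0,"roll":5},{"tx":2.6,"ty":1.8,"tz":0,"roll":5},{"tx":2.6,"ty":1.8,"tz":0,"roll":5},{"tx":2.6,"ty":1.8,"tz":0,"roll":5}]' --hand -1 --newtons 60

```text
t: 0.52
ee_pos: [0.3724, -0.4853, 0.2529]
tcp_rot: [-3.141, -0.0, 0.837]
ft_force: [-0.9, -0.0, -0.2]
finger_gap: 1.005
```

Request:
step_arm --motion '[{"tx":2.4,"ty":2.8,"tz":0,"roll":5},{"tx":2.4,"ty":2.8,"tz":0,"roll":5},{"tx":2.4,"ty":2.8,"tz":0,"roll":5},{"tx":2.4,"ty":2.8,"tz":0,"roll":5},{"tx":2.4,"ty":2.8,"tz":0,"roll":5}]'

```text
t: 0.93
ee_pos: [0.4922, -0.3449, 0.253]
tcp_rot: [-3.141, -0.0, 1.274]
ft_force: [-1.1, -0.6, 1.1]
finger_gap: 1.0
```

Request:
step_arm --motion '[{"tx":0.6,"ty":3.6,"tz":0,"roll":5},{"tx":0.6,"ty":3.6,"tz":0,"roll":5},{"tx":0.6,"ty":3.6,"tz":0,"roll":5},{"tx":0.6,"ty":3.6,"tz":0,"roll":5},{"tx":0.6,"ty":3.6,"tz":0,"roll":5}]'

```text
t: 1.35
ee_pos: [0.5213, -0.1648, 0.253]
tcp_rot: [-3.141, -0.0, 1.71]
ft_force: [1.4, -0.5, -0.7]
finger_gap: 0.998
```

Request:
step_arm --motion '[{"tx":0,"ty":3.6,"tz":0,"roll":0},{"tx":0,"ty":3.6,"tz":0,"roll":0},{"tx":0,"ty":3.6,"tz":0,"roll":0},{"tx":0,"ty":3.6,"tz":0,"roll":0},{"tx":0,"ty":3.6,"tz":0,"roll":0}]'

```text
t: 1.77
ee_pos: [0.5211, 0.015, 0.2531]
tcp_rot: [-3.141, 0.0, 1.706]
ft_force: [0.2, 0.7, 0.9]
finger_gap: 0.997
```

Request:
step_arm --motion '[{"tx":-1,"ty":3.1,"tz":0,"roll":0},{"tx":-1,"ty":3.1,"tz":0,"roll":0},{"tx":-1,"ty":3.1,"tz":0,"roll":0},{"tx":-1,"ty":3.1,"tz":0,"roll":0},{"tx":-1,"ty":3.1,"tz":0,"roll":0}]'

```text
t: 2.18
ee_pos: [0.4707, 0.1697, 0.2531]
tcp_rot: [-3.141, 0.0, 1.706]
ft_force: [0.4, 0.2, 0.3]
finger_gap: 1.007
```

Request:
step_arm --motion '[{"tx":-1,"ty":3.1,"tz":0,"roll":0},{"tx":-1,"ty":3.1,"tz":0,"roll":0},{"tx":-1,"ty":3.1,"tz":0,"roll":0},{"tx":-1,"ty":3.1,"tz":0,"roll":0},{"tx":-0.8,"ty":2.6,"tz":-1.5,"roll":0}]'

```text
t: 2.6
ee_pos: [0.4234, 0.3222, 0.2401]
tcp_rot: [3.138, -0.004, 1.707]
ft_force: [-0.3, 1.1, 0.5]
finger_gap: 1.0
```

```bash
cat >> h.py <<'E'
def crop(n,box,s,fn,dots=()):
    c=cam(n); x,y,w,h=box
    im=cv2.resize(c['frame'][y:y+h,x:x+w],None,fx=s,fy=s,interpolation=cv2.INTER_CUBIC)
    for p in dots:
        q=((w2px(c,p)-[x,y]+.5)*s-.5).round().astype(int); cv2.drawMarker(im,tuple(int(i) for i in q),(0,0,255),0,12,1)
    for k in range(0,w,10): cv2.putText(im,str(x+k),(int(k*s),10),0,.35,(0,0,255),1)
    for k in range(0,h,10): cv2.putText(im,str(y+k),(0,int(k*s)+4),0,.35,(0,0,255),1)
    cv2.imwrite(fn,im); return c
E
python3 - <<'E'
from h import *
s=ctrl.get_state(); p=s['ee_pos']; print(p,s['t'])
d=[p,(p[0],p[1],.178),(p[0],p[1],.0)]
crop('side',(180,160,140,170),3.5,'pics/a_s.png',d)
crop('top',(90,190,130,100),6,'pics/a_t.png',d)
E
```

```text
[0.42340757 0.32224097 0.2400979 ] 2.6
```

View pics/a_s.png

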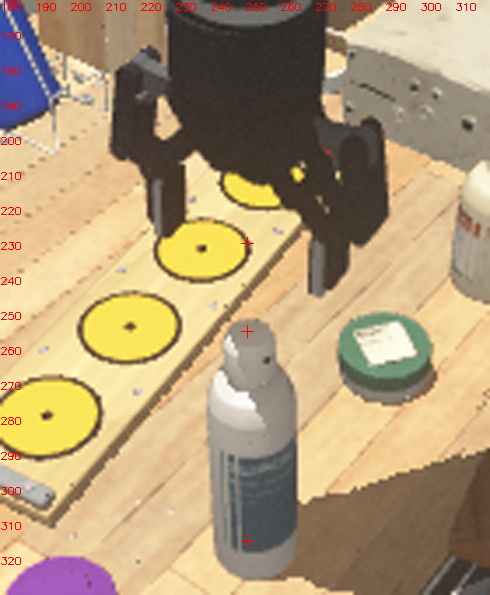

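View pics/a_t.png

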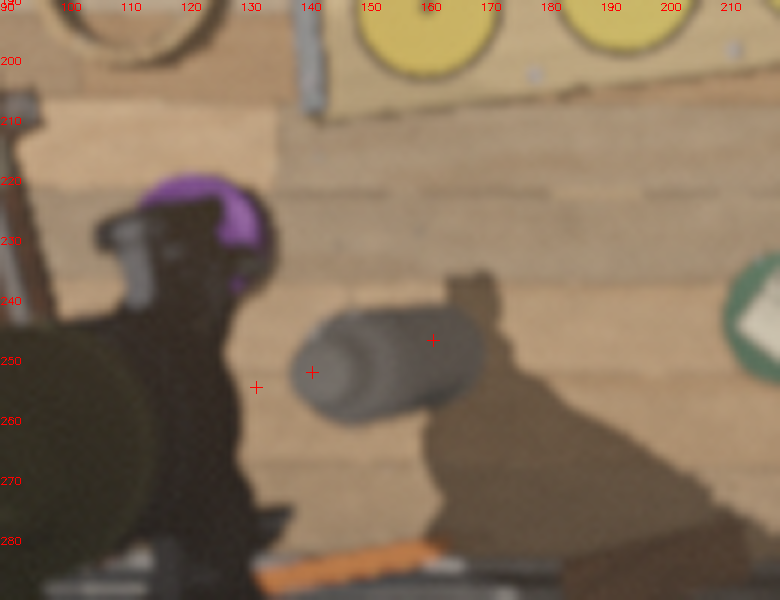

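Run:
```python
from h import *
s=ctrl.get_state(); p=s['ee_pos']; print(p,s['t'],s['qd'].round(3))
a=np.deg2rad(7.7); Y=np.array([np.cos(a),np.sin(a),0]); X=np.array([-np.sin(a),np.cos(a),0]);Z=np.array([0,0,-1])
d=[p+sg*y*Y+x*X+z*Z for sg in(1,-1) for y in (.0425,.057) for x in (-.011,.011) for z in (.009,)]
crop('side',(190,160,110,110),5.4,'pics/b_s.png',d)
crop('top',(80,210,100,75),8,'pics/b_t.png',d)
```

```text
[0.42009492 0.32382216 0.23717315] 2.7 [ 0.071 -0.027  0.058  0.023  0.012  0.049  0.049]
```

View pics/b_s.png

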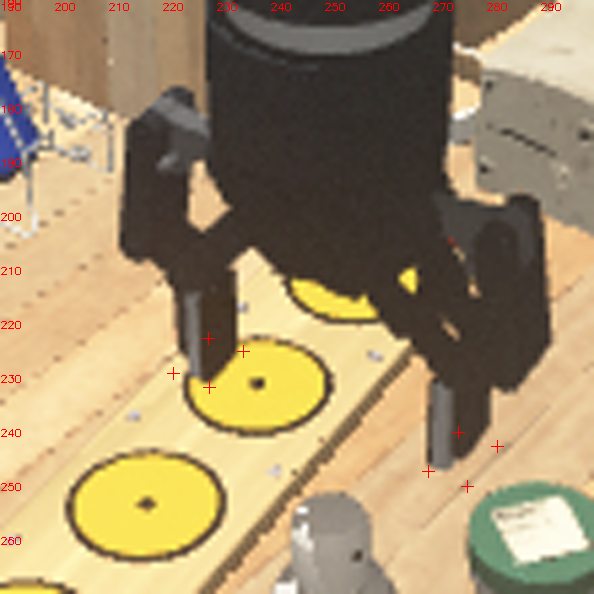

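View pics/b_t.png

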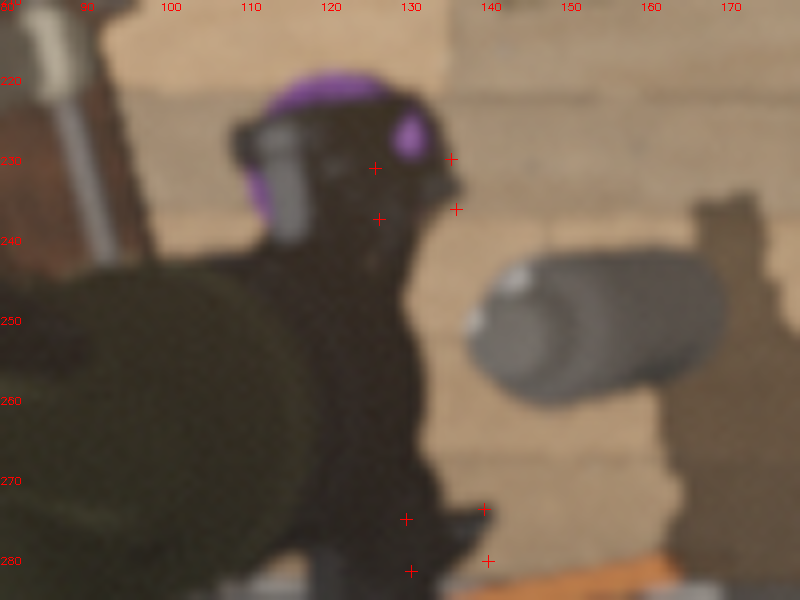

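Request:
step_arm --motion '[{"tx":0,"ty":-0.3,"tz":-1.3,"roll":0},{"tx":0,"ty":0,"tz":-1.4,"roll":0},{"tx":0,"ty":0,"tz":-1.4,"roll":0},{"tx":0,"ty":0,"tz":-1.4,"roll":0},{"tx":0,"ty":0,"tz":-1.2,"roll":0}]'

```text
t: 3.22
ee_pos: [0.4246, 0.3131, 0.1706]
tcp_rot: [3.142, 0.002, 1.703]
ft_force: [-0.0, 0.3, 0.1]
finger_gap: 1.005
```

Request:
step_arm --motion '[{"tx":0,"ty":0,"tz":0,"roll":0},{"tx":0,"ty":0,"tz":0,"roll":0}]'

```text
t: 3.38
ee_pos: [0.4242, 0.3138, 0.1712]
tcp_rot: [-3.141, 0.002, 1.704]
ft_force: [0.6, 0.1, 0.1]
finger_gap: 0.998
```

Run:
```python
from h import *
s=ctrl.get_state(); p=s['ee_pos']; print(p,s['t'])
crop('side',(190,190,120,140),4.2,'pics/c_s.png',[p])
```

```text
[0.42415108 0.31382171 0.17116988] 3.3833
```

View pics/c_s.png

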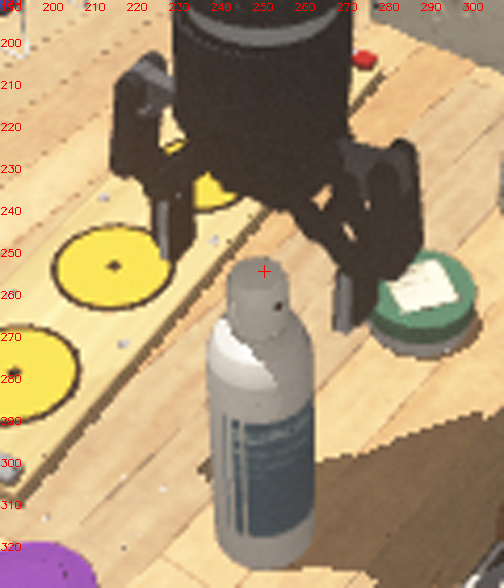

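Request:
step_arm --motion '[{"tx":0,"ty":0.6,"tz":0,"roll":0},{"tx":0,"ty":0,"tz":0,"roll":0},{"tx":0,"ty":0,"tz":0,"roll":0}]'

```text
t: 3.68
ee_pos: [0.4239, 0.3224, 0.1721]
tcp_rot: [3.14, -0.001, 1.706]
ft_force: [-0.2, -0.1, -0.2]
finger_gap: 0.997
```

Request:
step_arm --motion '[{"tx":0,"ty":0,"tz":0,"roll":0},{"tx":0,"ty":0,"tz":0,"roll":0},{"tx":0,"ty":0,"tz":0,"roll":0},{"tx":0,"ty":0,"tz":0,"roll":0},{"tx":0,"ty":0,"tz":0,"roll":0}]' --hand 1 --newtons 30

```text
t: 4.1
ee_pos: [0.4233, 0.3214, 0.1714]
tcp_rot: [-3.141, 0.0, 1.706]
ft_force: [-2.7, -1.1, 5.4]
finger_gap: 0.332
```

Request:
step_arm --motion '[{"tx":0,"ty":0,"tz":0,"roll":0},{"tx":0,"ty":0,"tz":0,"roll":0},{"tx":0,"ty":0,"tz":0,"roll":0},{"tx":0,"ty":0,"tz":0,"roll":0},{"tx":0,"ty":0,"tz":0,"roll":0}]' --newtons 60

```text
t: 4.52
ee_pos: [0.4226, 0.3215, 0.1716]
tcp_rot: [-3.14, 0.0, 1.706]
ft_force: [-2.8, -0.5, 5.9]
finger_gap: 0.321
```

Run:
```python
from h import *
s=ctrl.get_state(); p=s['ee_pos']; print(p,s['t'],s['wrist_torque'])
crop('side',(190,190,120,140),4.2,'pics/d_s.png',[p])
crop('top',(100,200,100,75),8,'pics/d_t.png',[p])
```

```text
[0.42263909 0.3215234  0.17158432] 4.5167 [-0.14448889  0.91501049 -0.02072362]
```

View pics/d_s.png

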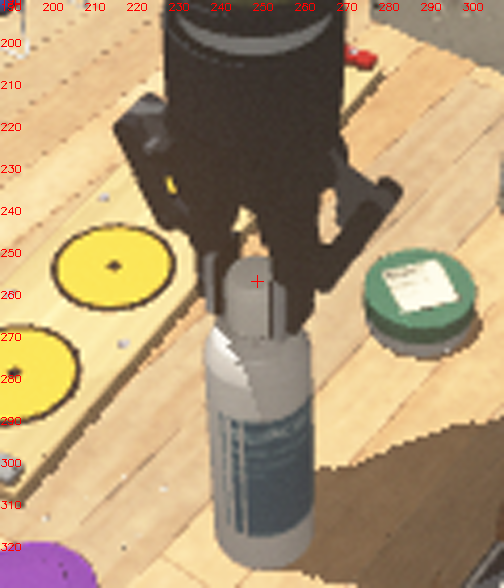

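View pics/d_t.png

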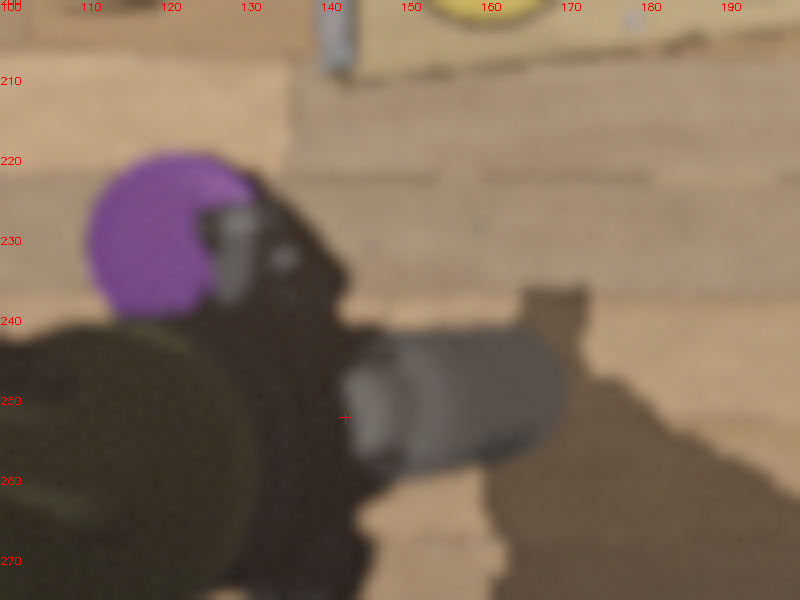

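Request:
step_arm --motion '[{"tx":0,"ty":0,"tz":0.5,"roll":0},{"tx":0,"ty":0,"tz":1,"roll":0},{"tx":0,"ty":0,"tz":1.5,"roll":0},{"tx":0,"ty":0,"tz":1.5,"roll":0},{"tx":0,"ty":0,"tz":1,"roll":0}]'

```text
t: 5.03
ee_pos: [0.4241, 0.3218, 0.2279]
tcp_rot: [3.14, -0.001, 1.706]
ft_force: [0.6, -0.0, -2.6]
finger_gap: 0.322
```

Run:
```python
from h import *
s=ctrl.get_state(); p=s['ee_pos']; print(p,s['t'],s['wrist_torque'],s['ft_force'],s['finger_gap'])
d=[p,(p[0],p[1],p[2]-.171)]
crop('side',(190,170,120,140),4.2,'pics/e_s.png',d)
crop('top',(100,200,100,75),8,'pics/e_t.png',d)
```

```text
[0.42407582 0.32178564 0.22794529] 5.0333 [ 0.07618286 -0.01741347  0.02800828] [ 0.55217889 -0.04394591 -2.62131913] 0.3223446293357243
```

View pics/e_s.png

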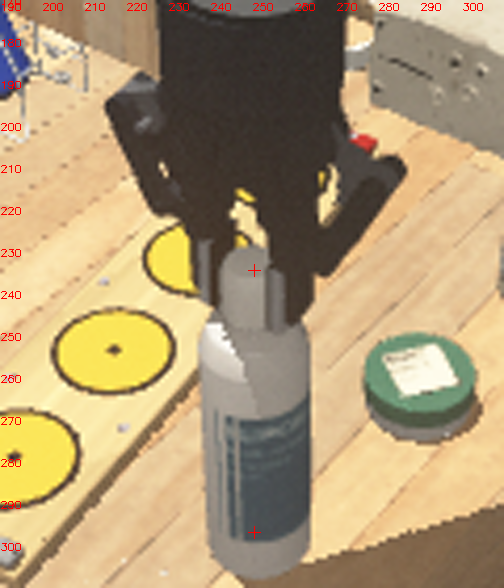

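View pics/e_t.png

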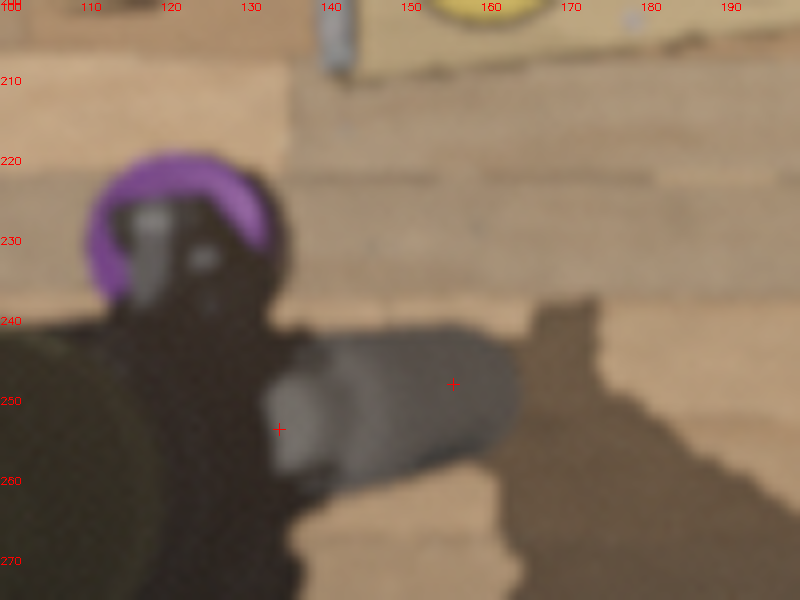

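Request:
step_arm --motion '[{"tx":0.4,"ty":-0.6,"tz":0,"roll":0},{"tx":0.9,"ty":-1.3,"tz":0,"roll":0},{"tx":1.4,"ty":-2,"tz":0,"roll":0},{"tx":1.6,"ty":-2.2,"tz":0,"roll":0},{"tx":1.6,"ty":-2.2,"tz":0,"roll":0}]'

```text
t: 5.55
ee_pos: [0.4827, 0.2367, 0.2252]
tcp_rot: [-3.14, 0.001, 1.707]
ft_force: [1.5, 0.3, -3.6]
finger_gap: 0.321
```

Request:
step_arm --motion '[{"tx":1.6,"ty":-2.2,"tz":0,"roll":0},{"tx":1.6,"ty":-2.2,"tz":0,"roll":0},{"tx":1.6,"ty":-2.2,"tz":0,"roll":0},{"tx":1.6,"ty":-2.2,"tz":0,"roll":0},{"tx":1.6,"ty":-2.2,"tz":0,"roll":0}]'

```text
t: 5.97
ee_pos: [0.5627, 0.126, 0.225]
tcp_rot: [-3.139, 0.001, 1.705]
ft_force: [0.1, 0.6, -1.7]
finger_gap: 0.321
```

Request:
step_arm --motion '[{"tx":1.6,"ty":-2.2,"tz":0,"roll":0},{"tx":1.6,"ty":-2.2,"tz":0,"roll":0},{"tx":1.4,"ty":-2.2,"tz":0,"roll":0},{"tx":0.9,"ty":-1.6,"tz":0,"roll":0},{"tx":0.5,"ty":-1.0,"tz":0,"roll":0}]'

```text
t: 6.38
ee_pos: [0.6231, 0.0319, 0.2246]
tcp_rot: [-3.139, 0.003, 1.701]
ft_force: [0.0, 0.2, -3.1]
finger_gap: 0.322
```

Request:
step_arm --motion '[{"tx":0,"ty":0,"tz":0,"roll":0},{"tx":0,"ty":0,"tz":0,"roll":0}]'

```text
t: 6.55
ee_pos: [0.6217, 0.0366, 0.2254]
tcp_rot: [-3.14, -0.001, 1.705]
ft_force: [-0.7, 1.6, -2.9]
finger_gap: 0.321
```

Request:
step_arm --motion '[{"tx":0.4,"ty":0,"tz":-0.8,"roll":0},{"tx":0,"ty":0,"tz":-0.9,"roll":0},{"tx":0,"ty":0,"tz":-0.9,"roll":0},{"tx":0,"ty":0,"tz":-0.6,"roll":0},{"tx":0,"ty":0,"tz":0,"roll":0}]'

```text
t: 6.97
ee_pos: [0.6249, 0.0368, 0.1921]
tcp_rot: [-3.137, 0.0, 1.707]
ft_force: [-0.1, -0.1, -3.1]
finger_gap: 0.317
```

Run:
```python
from h import *
s=ctrl.get_state(); p=s['ee_pos']; print(p,s['t'])
d=[p,(p[0],p[1],p[2]-.171),(.6256,.0358,.012)]
crop('side',(200,110,120,130),4.5,'pics/f_s.png',d)
crop('top',(220,140,100,75),8,'pics/f_t.png',d)
```

```text
[0.62493987 0.03682088 0.19206435] 6.9667
```

View pics/f_s.png

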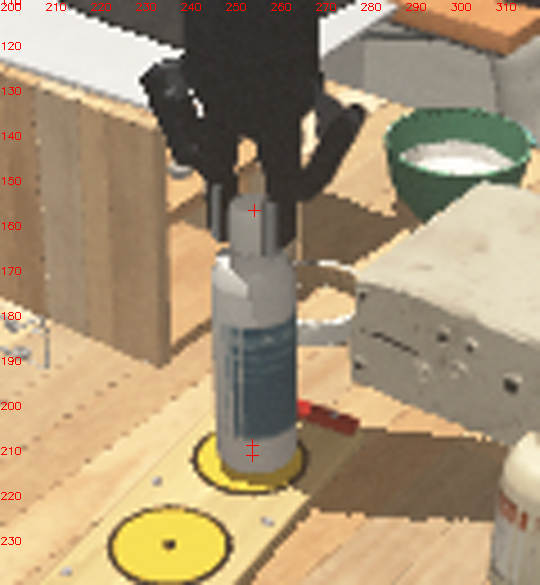

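View pics/f_t.png

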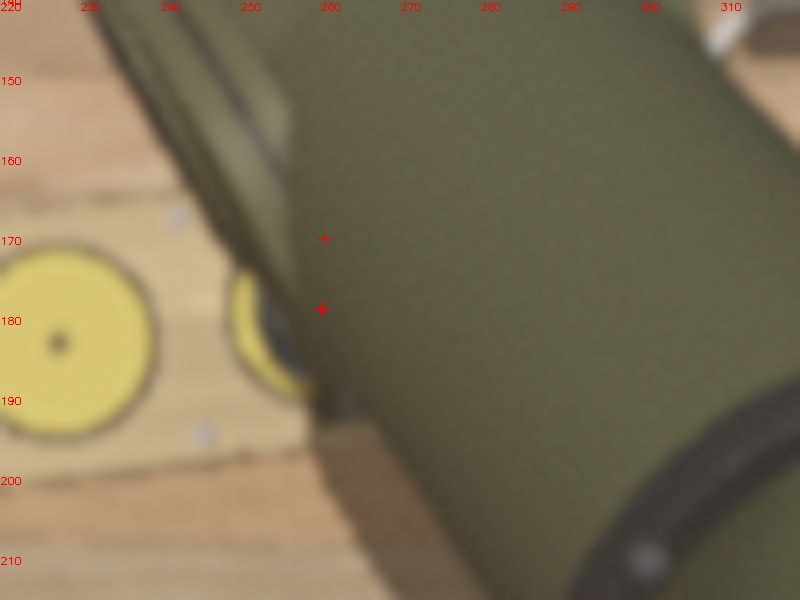

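Request:
step_arm --motion '[{"tx":0.2,"ty":0,"tz":-0.5,"roll":0},{"tx":0,"ty":0,"tz":-0.3,"roll":0},{"tx":0,"ty":0,"tz":0,"roll":0},{"tx":0,"ty":0,"tz":0,"roll":0}]'

```text
t: 7.4
ee_pos: [0.6285, 0.0364, 0.1862]
tcp_rot: [-3.141, 0.0, 1.706]
ft_force: [-0.5, 0.3, -3.2]
finger_gap: 0.319
```

Request:
step_arm --motion '[{"tx":-0.1,"ty":0,"tz":-0.2,"roll":0},{"tx":0,"ty":0,"tz":-0.1,"roll":0},{"tx":0,"ty":0,"tz":0,"roll":0},{"tx":0,"ty":0,"tz":0,"roll":0}]'

```text
t: 7.73
ee_pos: [0.6277, 0.0367, 0.1837]
tcp_rot: [3.141, -0.0, 1.706]
ft_force: [0.1, 0.1, -0.3]
finger_gap: 0.32
```

Request:
step_arm --motion '[{"tx":0,"ty":0,"tz":0,"roll":0},{"tx":0,"ty":0,"tz":0,"roll":0},{"tx":0,"ty":0,"tz":0,"roll":0},{"tx":0,"ty":0,"tz":0,"roll":0}]' --hand -0.2

```text
t: 8.07
ee_pos: [0.6278, 0.0366, 0.1835]
tcp_rot: [3.141, -0.0, 1.706]
ft_force: [-0.8, 0.0, 0.1]
finger_gap: 0.603
```

Request:
step_arm --motion '[{"tx":0,"ty":0,"tz":1,"roll":0},{"tx":0,"ty":0,"tz":2,"roll":0},{"tx":0,"ty":0,"tz":2,"roll":0},{"tx":0,"ty":0,"tz":1.5,"roll":0}]'

```text
t: 8.4
ee_pos: [0.6282, 0.0369, 0.2506]
tcp_rot: [3.139, -0.0, 1.706]
ft_force: [0.6, 0.6, -0.0]
finger_gap: 0.6
```

Request:
step_arm --motion '[{"tx":-2,"ty":-0.2,"tz":0,"roll":0},{"tx":-3,"ty":-0.3,"tz":0,"roll":0},{"tx":-3,"ty":-0.3,"tz":0,"roll":0},{"tx":-3,"ty":-0.3,"tz":0,"roll":0},{"tx":-3,"ty":-0.3,"tz":0,"roll":0}]' --hand -1

```text
t: 8.82
ee_pos: [0.4864, 0.0225, 0.2491]
tcp_rot: [3.14, 0.0, 1.706]
ft_force: [0.5, 0.0, 0.5]
finger_gap: 0.995
```

Request:
step_arm --motion '[{"tx":-3,"ty":-0.3,"tz":0,"roll":0},{"tx":-2,"ty":-0.2,"tz":-0.5,"roll":0},{"tx":-1.3,"ty":-0.1,"tz":-1,"roll":0},{"tx":0,"ty":0,"tz":-1.5,"roll":0},{"tx":0,"ty":0,"tz":0,"roll":0}]'

```text
t: 9.23
ee_pos: [0.4232, 0.0162, 0.2177]
tcp_rot: [-3.139, 0.001, 1.706]
ft_force: [-0.2, 0.5, -0.8]
finger_gap: 1.001
```

Run:
```python
from h import *
s=ctrl.get_state(); p=s['ee_pos']; print(p,s['t'])
d=[p,(p[0],p[1],.158),(p[0],p[1],.0)]
crop('side',(200,100,160,160),3.7,'pics/g_s.png',d)
```

```text
[0.42319005 0.01615553 0.21772037] 9.2333
```

View pics/g_s.png

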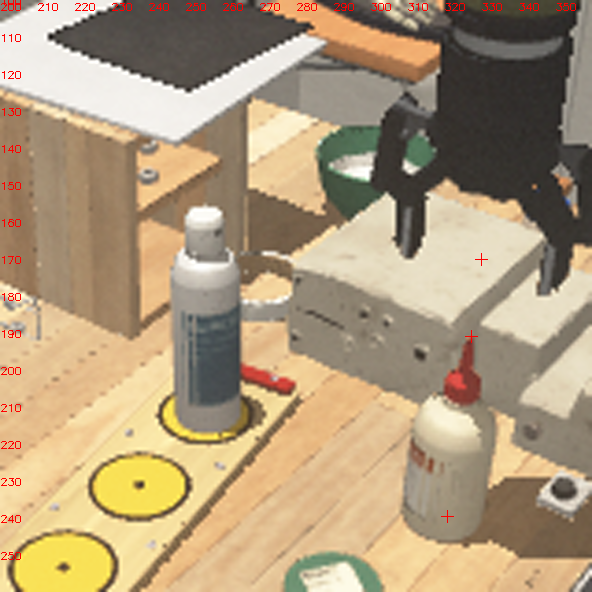

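Request:
step_arm --motion '[{"tx":0.1,"ty":0.1,"tz":-1.5,"roll":0},{"tx":0,"ty":0,"tz":-2,"roll":0},{"tx":0,"ty":0,"tz":-2,"roll":0},{"tx":0,"ty":0,"tz":-2,"roll":0},{"tx":0,"ty":0,"tz":-1,"roll":0}]'

```text
t: 9.7
ee_pos: [0.4268, 0.0179, 0.1325]
tcp_rot: [3.141, 0.0, 1.706]
ft_force: [0.2, -0.1, 0.2]
finger_gap: 1.003
```

Request:
step_arm --motion '[{"tx":0,"ty":0,"tz":0,"roll":0},{"tx":0,"ty":0,"tz":0,"roll":0},{"tx":0,"ty":0,"tz":0,"roll":0}]'

```text
t: 9.95
ee_pos: [0.4267, 0.0178, 0.1342]
tcp_rot: [3.139, -0.0, 1.706]
ft_force: [0.6, -0.2, 0.6]
finger_gap: 1.001
```

Request:
step_arm --motion '[{"tx":-0.1,"ty":0,"tz":-0.2,"roll":0},{"tx":0,"ty":0,"tz":0,"roll":0},{"tx":0,"ty":0,"tz":0,"roll":0},{"tx":0,"ty":0,"tz":0,"roll":0},{"tx":0,"ty":0,"tz":0,"roll":0}]' --hand 1 --newtons 30

```text
t: 10.37
ee_pos: [0.4247, 0.0175, 0.1315]
tcp_rot: [3.141, 0.0, 1.706]
ft_force: [-0.5, 0.9, 0.4]
finger_gap: 0.302
```

Request:
step_arm --motion '[{"tx":0,"ty":0,"tz":0,"roll":0},{"tx":0,"ty":0,"tz":0,"roll":0},{"tx":0,"ty":0,"tz":0,"roll":0},{"tx":0,"ty":0,"tz":0,"roll":0}]' --newtons 60

```text
t: 10.7
ee_pos: [0.4241, 0.0174, 0.1317]
tcp_rot: [-3.141, 0.001, 1.706]
ft_force: [-1.9, -0.6, 6.5]
finger_gap: 0.246
```

Request:
step_arm --motion '[{"tx":0,"ty":0,"tz":0.5,"roll":0},{"tx":0,"ty":0,"tz":1,"roll":0},{"tx":0,"ty":0,"tz":1.5,"roll":0},{"tx":0,"ty":0,"tz":1.5,"roll":0},{"tx":0,"ty":0,"tz":1,"roll":0}]'

```text
t: 11.12
ee_pos: [0.4246, 0.0175, 0.1875]
tcp_rot: [3.141, -0.0, 1.706]
ft_force: [0.2, 0.6, -1.0]
finger_gap: 0.244
```

Run:
```python
from h import *
s=ctrl.get_state(); p=s['ee_pos']; print(p,s['t'],s['wrist_torque'],s['ft_force'])
d=[p,(p[0],p[1],p[2]-.1317)]
crop('side',(260,130,120,120),4.8,'pics/i_s.png',d)
crop('top',(170,120,140,105),5.5,'pics/i_t.png',d)
```

```text
[0.42460483 0.017526   0.18748384] 11.1167 [-0.01790072 -0.05796602  0.00263025] [ 0.18786787  0.6494186  -0.97012013]
```

View pics/i_s.png

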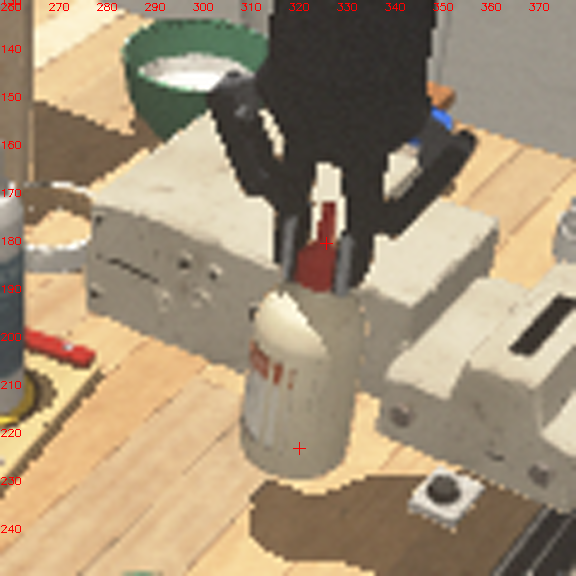

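View pics/i_t.png

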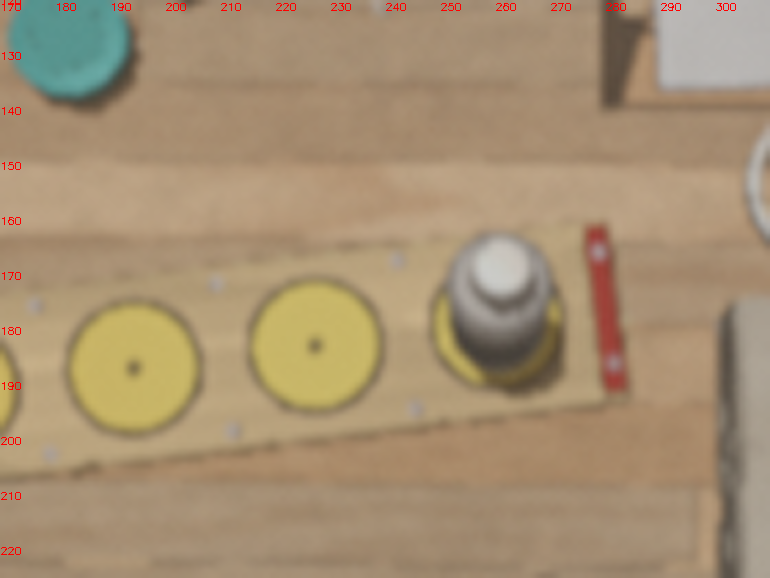

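Request:
step_arm --motion '[{"tx":0.6,"ty":0.4,"tz":0,"roll":0},{"tx":1.2,"ty":0.8,"tz":0,"roll":0},{"tx":1.8,"ty":1.2,"tz":0,"roll":0},{"tx":2.2,"ty":1.4,"tz":0,"roll":0},{"tx":2.2,"ty":1.4,"tz":0,"roll":0}]'

```text
t: 11.63
ee_pos: [0.5051, 0.0701, 0.1853]
tcp_rot: [-3.14, 0.0, 1.706]
ft_force: [1.1, -0.8, -2.0]
finger_gap: 0.25
```

Request:
step_arm --motion '[{"tx":2.2,"ty":1.4,"tz":0,"roll":0},{"tx":2.2,"ty":1.4,"tz":0,"roll":0},{"tx":2.2,"ty":1.4,"tz":0,"roll":0},{"tx":2.0,"ty":1.2,"tz":0,"roll":0},{"tx":1.5,"ty":0.7,"tz":0,"roll":0}]'

```text
t: 12.05
ee_pos: [0.6069, 0.133, 0.1849]
tcp_rot: [-3.141, -0.001, 1.707]
ft_force: [0.3, 1.0, -1.4]
finger_gap: 0.244
```

Request:
step_arm --motion '[{"tx":0.6,"ty":0.3,"tz":0,"roll":0},{"tx":0,"ty":0,"tz":0,"roll":0},{"tx":0,"ty":0,"tz":0,"roll":0}]'

```text
t: 12.3
ee_pos: [0.6104, 0.1331, 0.1851]
tcp_rot: [-3.139, 0.001, 1.706]
ft_force: [0.3, -0.2, -2.3]
finger_gap: 0.248
```

Need about −4.1 cm in z.

Request:
step_arm --motion '[{"tx":0.2,"ty":0,"tz":-0.8,"roll":0},{"tx":0,"ty":0,"tz":-1.0,"roll":0},{"tx":0,"ty":0,"tz":-1.0,"roll":0},{"tx":0,"ty":0,"tz":-0.7,"roll":0},{"tx":0,"ty":0,"tz":-0.3,"roll":0}]'

```text
t: 12.72
ee_pos: [0.6122, 0.1328, 0.1463]
tcp_rot: [-3.138, 0.001, 1.706]
ft_force: [-0.5, 0.3, -2.0]
finger_gap: 0.244
```

Request:
step_arm --motion '[{"tx":0,"ty":0,"tz":0,"roll":0},{"tx":0,"ty":0,"tz":0,"roll":0}]'

```text
t: 12.88
ee_pos: [0.6135, 0.1336, 0.1481]
tcp_rot: [-3.141, -0.0, 1.706]
ft_force: [0.2, 0.4, -2.1]
finger_gap: 0.244
```

Request:
step_arm --motion '[{"tx":-0.1,"ty":0,"tz":-0.2,"roll":0},{"tx":0,"ty":0,"tz":-0.2,"roll":0},{"tx":0,"ty":0,"tz":0,"roll":0},{"tx":0,"ty":0,"tz":0,"roll":0}]'

```text
t: 13.22
ee_pos: [0.6126, 0.1336, 0.1444]
tcp_rot: [3.141, 0.0, 1.706]
ft_force: [-0.6, -0.4, -2.2]
finger_gap: 0.245
```

Request:
step_arm --motion '[{"tx":0,"ty":0,"tz":-0.1,"roll":0},{"tx":0,"ty":0,"tz":0,"roll":0},{"tx":0,"ty":0,"tz":0,"roll":0}]'

```text
t: 13.47
ee_pos: [0.6129, 0.1337, 0.1439]
tcp_rot: [3.141, -0.0, 1.706]
ft_force: [-0.4, -0.1, 2.9]
finger_gap: 0.248
```

Contact. Release and rise.

Request:
step_arm --motion '[{"tx":0,"ty":0,"tz":0,"roll":0},{"tx":0,"ty":0,"tz":0,"roll":0},{"tx":0,"ty":0,"tz":0,"roll":0},{"tx":0,"ty":0,"tz":0,"roll":0}]' --hand -0.2

```text
t: 13.8
ee_pos: [0.6126, 0.1335, 0.1432]
tcp_rot: [3.142, -0.0, 1.706]
ft_force: [-0.7, -0.7, -0.2]
finger_gap: 0.601
```

Request:
step_arm --motion '[{"tx":0,"ty":0,"tz":1,"roll":0},{"tx":0,"ty":0,"tz":2,"roll":0},{"tx":0,"ty":0,"tz":3,"roll":0},{"tx":0,"ty":0,"tz":3,"roll":0},{"tx":0,"ty":0,"tz":1.5,"roll":0}]'

```text
t: 14.22
ee_pos: [0.614, 0.1345, 0.2528]
tcp_rot: [3.136, -0.002, 1.706]
ft_force: [1.1, 0.7, 0.4]
finger_gap: 0.6
```

Request:
step_arm --motion '[{"tx":-0.5,"ty":-2.4,"tz":0,"roll":0},{"tx":-0.6,"ty":-3.6,"tz":0,"roll":0},{"tx":-0.6,"ty":-3.6,"tz":0,"roll":0},{"tx":-0.6,"ty":-3.6,"tz":0,"roll":0},{"tx":-0.6,"ty":-3.6,"tz":0,"roll":0}]' --hand -1

```text
t: 14.63
ee_pos: [0.5832, -0.0359, 0.2492]
tcp_rot: [3.141, 0.0, 1.706]
ft_force: [1.2, -0.3, 0.5]
finger_gap: 1.004
```

Request:
step_arm --motion '[{"tx":-0.6,"ty":-3.6,"tz":0,"roll":0},{"tx":-0.6,"ty":-3.6,"tz":0,"roll":0},{"tx":-0.6,"ty":-3.6,"tz":0,"roll":0},{"tx":-0.6,"ty":-3.6,"tz":0,"roll":0},{"tx":-0.6,"ty":-3.6,"tz":0,"roll":0}]'

```text
t: 15.05
ee_pos: [0.5531, -0.2162, 0.2492]
tcp_rot: [3.141, 0.0, 1.706]
ft_force: [0.9, -0.2, 0.7]
finger_gap: 1.003
```

Request:
step_arm --motion '[{"tx":-0.6,"ty":-3.6,"tz":0,"roll":0},{"tx":-0.6,"ty":-3.6,"tz":0,"roll":0},{"tx":-0.5,"ty":-3.2,"tz":-1,"roll":0},{"tx":-0.2,"ty":-2.0,"tz":-2,"roll":0},{"tx":0,"ty":0,"tz":-2,"roll":0}]'

```text
t: 15.47
ee_pos: [0.5328, -0.3464, 0.1986]
tcp_rot: [3.141, 0.006, 1.696]
ft_force: [-0.0, -0.1, -0.3]
finger_gap: 1.0
```

Request:
step_arm --motion '[{"tx":0,"ty":0,"tz":0,"roll":0},{"tx":0,"ty":0,"tz":0,"roll":0}]'

```text
t: 15.63
ee_pos: [0.5342, -0.3376, 0.1982]
tcp_rot: [-3.141, -0.002, 1.706]
ft_force: [0.5, -0.3, 0.7]
finger_gap: 1.003
```

Run:
```python
from h import *
s=ctrl.get_state(); p=s['ee_pos']; print(p,s['t'],s['qpos'].round(2))
crop('side',(290,100,120,110),4.8,'pics/j_s.png',[p,(p[0],p[1],.054)])
crop('top',(140,130,160,100),5,'pics/j_t.png',[(.6123,.1334,.012),(.6123,.1334,.17),(.5993,.2303,.012),(.6256,.0358,.012),(.6256,.0358,.19)])
```

```text
[ 0.53423237 -0.33763611  0.19819379] 15.6333 [ 0.77  0.8  -0.52  1.58  0.48  0.89  0.21]
```

View pics/j_s.png

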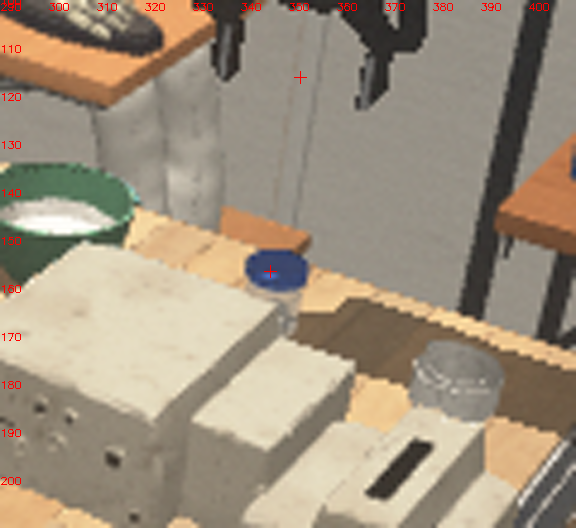

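View pics/j_t.png

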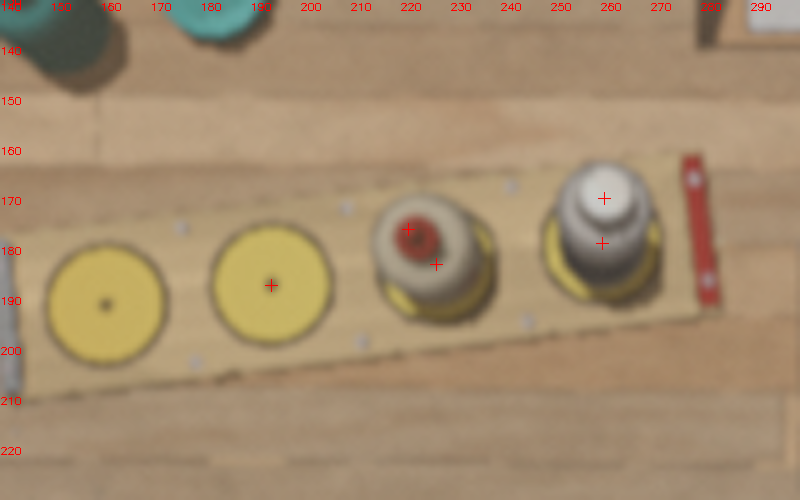

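Request:
step_arm --motion '[{"tx":0.2,"ty":-1.0,"tz":-1,"roll":0},{"tx":0,"ty":-0.8,"tz":-2,"roll":0},{"tx":0,"ty":0,"tz":-3,"roll":0},{"tx":0,"ty":0,"tz":-2,"roll":0},{"tx":0,"ty":0,"tz":-1,"roll":0}]'

```text
t: 16.15
ee_pos: [0.5356, -0.3563, 0.106]
tcp_rot: [-3.139, -0.001, 1.706]
ft_force: [0.0, -1.0, -0.6]
finger_gap: 0.996
```

Request:
step_arm --motion '[{"tx":0,"ty":0,"tz":0,"roll":0},{"tx":0,"ty":0,"tz":0,"roll":0},{"tx":0,"ty":0,"tz":0,"roll":0}]'

```text
t: 16.4
ee_pos: [0.538, -0.3567, 0.1099]
tcp_rot: [3.139, 0.002, 1.706]
ft_force: [0.1, -0.8, 0.5]
finger_gap: 1.001
```

Run:
```python
from h import *
s=ctrl.get_state(); p=s['ee_pos']; print(p,s['t'],s['qpos'].round(2))
crop('side',(290,100,120,110),4.8,'pics/k_s.png',[p,(p[0],p[1],.054)])
crop('top',(340,170,120,90),6,'pics/k_t.png',[p,(p[0],p[1],.054)])
```

```text
[ 0.53795928 -0.35673994  0.10992561] 16.4 [ 0.76  0.93 -0.46  1.6   0.56  0.74  0.17]
```

View pics/k_s.png

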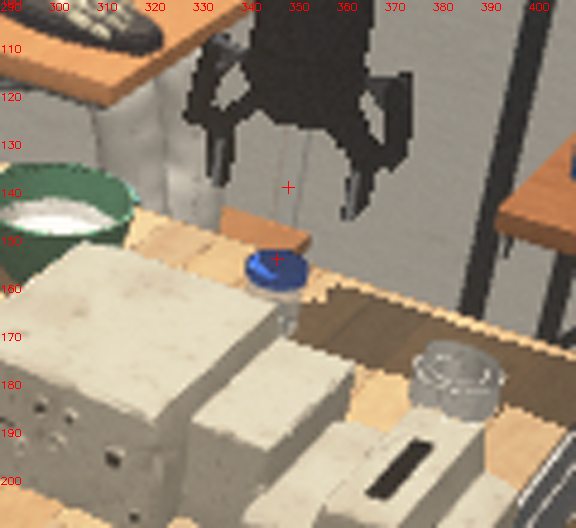

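View pics/k_t.png

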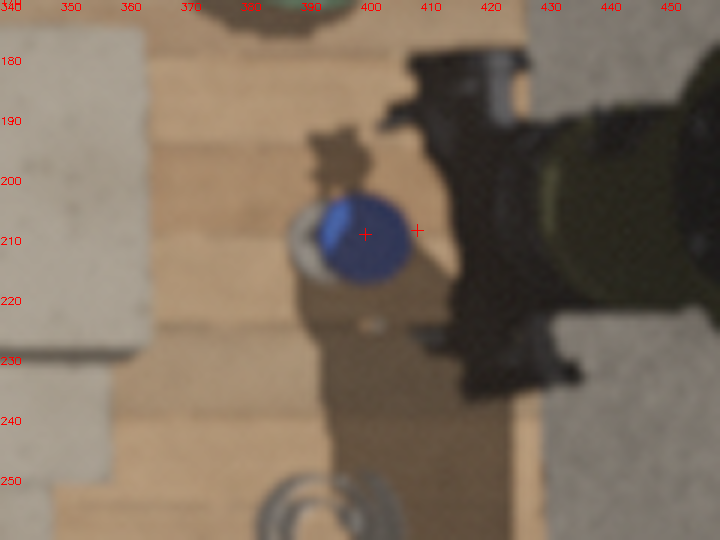

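Request:
step_arm --motion '[{"tx":0,"ty":0,"tz":-1.5,"roll":0},{"tx":0,"ty":0,"tz":-2,"roll":0},{"tx":0,"ty":0,"tz":-2,"roll":0},{"tx":0,"ty":0,"tz":-1.2,"roll":0},{"tx":0,"ty":0,"tz":-0.6,"roll":0}]'

```text
t: 16.92
ee_pos: [0.5361, -0.3563, 0.0344]
tcp_rot: [-3.141, -0.001, 1.706]
ft_force: [0.7, 0.3, 1.0]
finger_gap: 1.004
```

Request:
step_arm --motion '[{"tx":0,"ty":0,"tz":0,"roll":0},{"tx":0,"ty":0,"tz":0,"roll":0},{"tx":0,"ty":0,"tz":0,"roll":0}]'

```text
t: 17.17
ee_pos: [0.5375, -0.3568, 0.0366]
tcp_rot: [3.14, 0.001, 1.706]
ft_force: [0.5, -0.4, 0.5]
finger_gap: 0.998
```

Request:
step_arm --motion '[{"tx":0,"ty":0,"tz":0,"roll":0},{"tx":0,"ty":0,"tz":0,"roll":0},{"tx":0,"ty":0,"tz":0,"roll":0},{"tx":0,"ty":0,"tz":0,"roll":0},{"tx":0,"ty":0,"tz":0,"roll":0}]' --hand 1 --newtons 25

```text
t: 17.58
ee_pos: [0.5366, -0.3566, 0.0358]
tcp_rot: [3.141, 0.0, 1.706]
ft_force: [-1.1, 0.2, 3.6]
finger_gap: 0.477
```

Request:
step_arm --motion '[{"tx":0,"ty":0,"tz":0,"roll":0},{"tx":0,"ty":0,"tz":0,"roll":0},{"tx":0,"ty":0,"tz":0,"roll":0}]' --newtons 40

```text
t: 17.83
ee_pos: [0.5365, -0.3567, 0.0358]
tcp_rot: [3.142, 0.0, 1.706]
ft_force: [-2.2, 0.7, 5.9]
finger_gap: 0.472
```

Request:
step_arm --motion '[{"tx":0,"ty":0,"tz":1,"roll":0},{"tx":0,"ty":0,"tz":2,"roll":0},{"tx":0,"ty":0,"tz":3,"roll":0},{"tx":0,"ty":0,"tz":3,"roll":0},{"tx":0,"ty":0,"tz":2.5,"roll":0}]'

```text
t: 18.25
ee_pos: [0.537, -0.3563, 0.1525]
tcp_rot: [3.14, 0.0, 1.706]
ft_force: [-0.9, -0.0, -0.7]
finger_gap: 0.469
```

Run:
```python
from h import *
s=ctrl.get_state(); p=s['ee_pos']; print(p,s['t'],s['qpos'].round(2))
crop('side',(290,80,120,110),4.8,'pics/l_s.png',[p,(p[0],p[1],p[2]+.0174),(p[0],p[1],p[2]-.0366)])
crop('top',(340,170,120,90),6,'pics/l_t.png',[p,(p[0],p[1],p[2]+.0174)])
```

```text
[ 0.53697996 -0.3563213   0.15248   ] 18.25 [ 0.78  0.87 -0.5   1.58  0.52  0.82  0.2 ]
```

View pics/l_s.png

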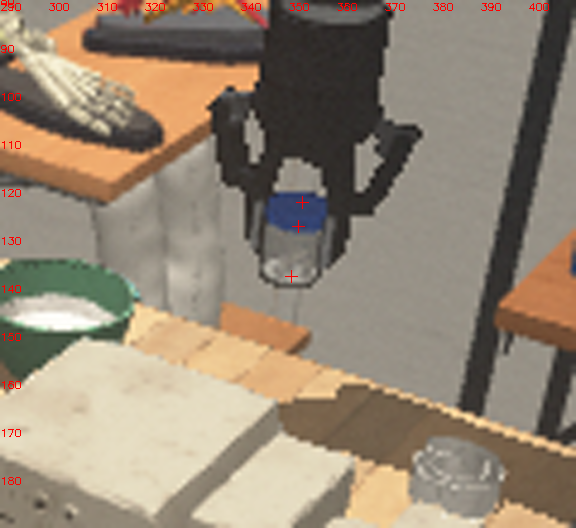

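View pics/l_t.png

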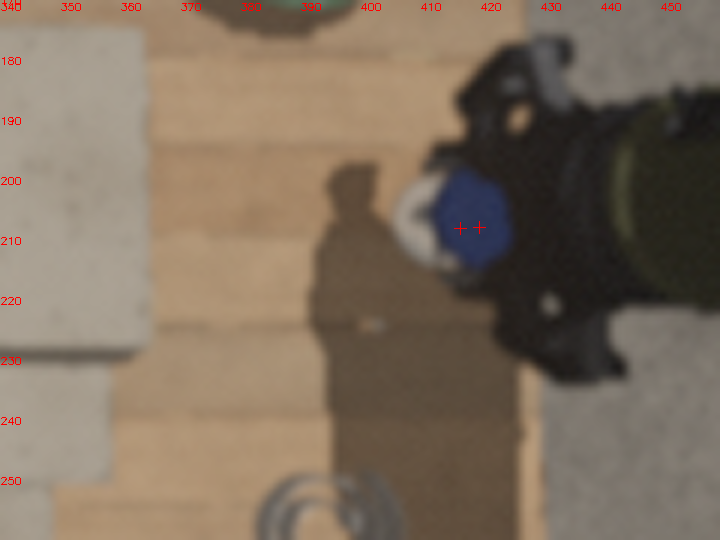

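Request:
step_arm --motion '[{"tx":0,"ty":1,"tz":1.5,"roll":0},{"tx":-0.3,"ty":2,"tz":1.5,"roll":0},{"tx":-0.5,"ty":3,"tz":1,"roll":0},{"tx":-0.5,"ty":3.3,"tz":0,"roll":0},{"tx":-0.5,"ty":3.3,"tz":0,"roll":0}]'

```text
t: 18.77
ee_pos: [0.5182, -0.2295, 0.1905]
tcp_rot: [3.141, 0.0, 1.705]
ft_force: [0.9, 0.7, -1.7]
finger_gap: 0.476
```

Request:
step_arm --motion '[{"tx":-0.5,"ty":3.3,"tz":0,"roll":0},{"tx":-0.5,"ty":3.3,"tz":0,"roll":0},{"tx":-0.5,"ty":3.3,"tz":0,"roll":0},{"tx":-0.5,"ty":3.3,"tz":0,"roll":0},{"tx":-0.5,"ty":3.3,"tz":0,"roll":0}]'

```text
t: 19.18
ee_pos: [0.4927, -0.064, 0.19]
tcp_rot: [-3.141, -0.0, 1.706]
ft_force: [0.3, 0.7, -0.1]
finger_gap: 0.473
```

Request:
step_arm --motion '[{"tx":-0.5,"ty":3.3,"tz":0,"roll":0},{"tx":0,"ty":3.3,"tz":0,"roll":0},{"tx":0,"ty":3.3,"tz":0,"roll":0},{"tx":0,"ty":3.3,"tz":0,"roll":0},{"tx":0,"ty":3.3,"tz":0,"roll":0}]'

```text
t: 19.6
ee_pos: [0.4879, 0.1011, 0.19]
tcp_rot: [-3.141, 0.0, 1.706]
ft_force: [0.4, 0.4, 0.3]
finger_gap: 0.475
```

Request:
step_arm --motion '[{"tx":0,"ty":3.3,"tz":0,"roll":0},{"tx":0,"ty":3.3,"tz":0,"roll":0},{"tx":0.5,"ty":3.3,"tz":0,"roll":0},{"tx":1.5,"ty":2.5,"tz":-1,"roll":0},{"tx":2,"ty":1.5,"tz":-2,"roll":0}]'

```text
t: 20.02
ee_pos: [0.5281, 0.2445, 0.1618]
tcp_rot: [3.138, -0.005, 1.712]
ft_force: [0.3, 1.2, -0.1]
finger_gap: 0.474
```

Request:
step_arm --motion '[{"tx":2,"ty":-0.3,"tz":-2,"roll":0},{"tx":2,"ty":-0.3,"tz":-2,"roll":0},{"tx":2,"ty":0,"tz":-2,"roll":0},{"tx":1,"ty":0,"tz":-1.5,"roll":0},{"tx":0,"ty":0,"tz":-1,"roll":0}]'

```text
t: 20.43
ee_pos: [0.6, 0.2312, 0.0727]
tcp_rot: [-3.141, 0.001, 1.703]
ft_force: [-0.7, -0.7, -0.2]
finger_gap: 0.471
```

Request:
step_arm --motion '[{"tx":0,"ty":0,"tz":0,"roll":0},{"tx":0,"ty":0,"tz":0,"roll":0},{"tx":0,"ty":0,"tz":0,"roll":0}]'

```text
t: 20.68
ee_pos: [0.5978, 0.2333, 0.0762]
tcp_rot: [3.142, -0.001, 1.707]
ft_force: [-0.6, 0.9, -0.3]
finger_gap: 0.469
```

Request:
step_arm --motion '[{"tx":0.1,"ty":-0.3,"tz":-0.7,"roll":0},{"tx":0,"ty":0,"tz":-0.8,"roll":0},{"tx":0,"ty":0,"tz":-0.8,"roll":0},{"tx":0,"ty":0,"tz":0,"roll":0},{"tx":0,"ty":0,"tz":0,"roll":0}]'

```text
t: 21.1
ee_pos: [0.5989, 0.2293, 0.0516]
tcp_rot: [-3.14, 0.0, 1.706]
ft_force: [-1.4, -0.4, 0.2]
finger_gap: 0.471
```

Run:
```python
from h import *
s=ctrl.get_state(); p=s['ee_pos']; print(p,s['t'],s['ft_force'])
crop('side',(170,150,130,120),4.6,'pics/m_s.png',[p,(p[0],p[1],p[2]-.0358),(.5993,.2303,.012)])
crop('top',(130,140,160,100),5,'pics/m_t.png',[(.5993,.2303,.012),(p[0],p[1],p[2]+.018)])
```

```text
[0.59894129 0.22932928 0.05156012] 21.1 [-1.38175772 -0.41568158  0.19157935]
```

View pics/m_s.png

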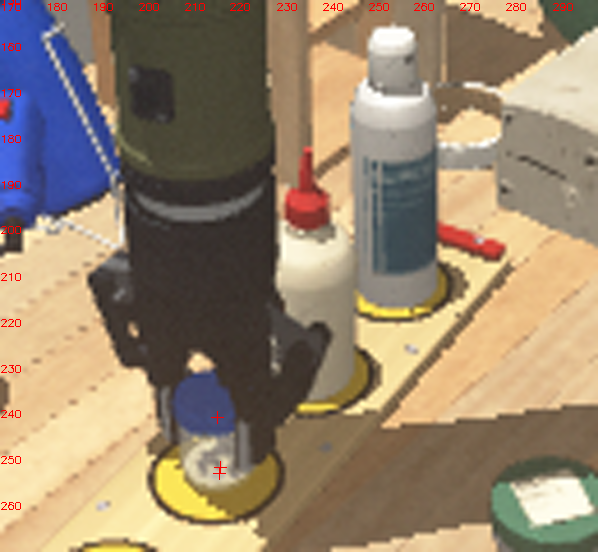

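View pics/m_t.png

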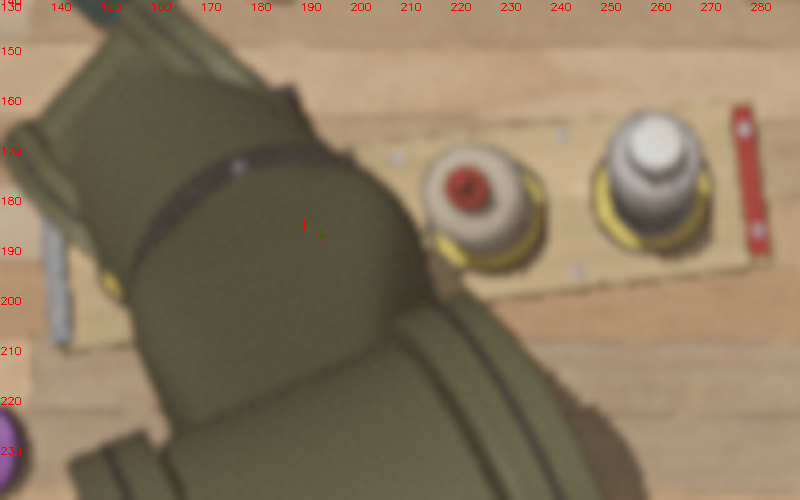

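Request:
step_arm --motion '[{"tx":0,"ty":0.1,"tz":-0.3,"roll":0},{"tx":0,"ty":0,"tz":0,"roll":0},{"tx":0,"ty":0,"tz":0,"roll":0}]'

```text
t: 21.45
ee_pos: [0.5995, 0.2307, 0.0493]
tcp_rot: [3.142, -0.0, 1.706]
ft_force: [-0.6, 0.7, -0.6]
finger_gap: 0.47
```

Request:
step_arm --motion '[{"tx":0,"ty":0,"tz":-0.1,"roll":0},{"tx":0,"ty":0,"tz":0,"roll":0},{"tx":0,"ty":0,"tz":0,"roll":0}]'

```text
t: 21.7
ee_pos: [0.5996, 0.2305, 0.0483]
tcp_rot: [3.142, 0.0, 1.706]
ft_force: [0.2, -0.3, 0.4]
finger_gap: 0.472
```

Request:
step_arm --motion '[{"tx":0,"ty":0,"tz":0,"roll":0},{"tx":0,"ty":0,"tz":0,"roll":0},{"tx":0,"ty":0,"tz":0,"roll":0},{"tx":0,"ty":0,"tz":0,"roll":0}]' --hand -0.6

```text
t: 22.03
ee_pos: [0.5996, 0.2306, 0.0484]
tcp_rot: [3.141, -0.0, 1.706]
ft_force: [-0.1, 0.4, -0.1]
finger_gap: 0.8
```

Request:
step_arm --motion '[{"tx":0,"ty":0,"tz":1,"roll":0},{"tx":0,"ty":0,"tz":2,"roll":0},{"tx":0,"ty":0,"tz":3,"roll":0},{"tx":0,"ty":0,"tz":2,"roll":0},{"tx":-1,"ty":0,"tz":1,"roll":0}]'

```text
t: 22.45
ee_pos: [0.5929, 0.2312, 0.1422]
tcp_rot: [3.134, -0.002, 1.704]
ft_force: [-0.2, 0.1, -0.2]
finger_gap: 0.799
```

Request:
step_arm --motion '[{"tx":-2,"ty":-0.9,"tz":0,"roll":0},{"tx":-3,"ty":-1.6,"tz":0,"roll":0},{"tx":-3,"ty":-1.6,"tz":0,"roll":0},{"tx":-3,"ty":-1.6,"tz":0,"roll":0},{"tx":-3,"ty":-1.6,"tz":0,"roll":0}]' --hand -1

```text
t: 22.87
ee_pos: [0.4484, 0.1569, 0.1393]
tcp_rot: [3.14, -0.001, 1.705]
ft_force: [1.0, -0.5, -0.7]
finger_gap: 0.999
```

Request:
step_arm --motion '[{"tx":-1,"ty":-1,"tz":0,"roll":0},{"tx":0,"ty":0,"tz":0,"roll":0},{"tx":0,"ty":0,"tz":0,"roll":0}]'

```text
t: 23.12
ee_pos: [0.44, 0.1476, 0.1391]
tcp_rot: [3.14, -0.0, 1.706]
ft_force: [1.0, 0.1, 0.8]
finger_gap: 1.0
```

Run:
```python
from h import *
s=ctrl.get_state(); p=s['ee_pos']; print(p,s['t'],s['ft_force'])
crop('side',(170,160,140,130),4.5,'pics/n_s.png',[p,(p[0],p[1],.027),(.5993,.2303,.012),(.5993,.2303,.066)])
crop('top',(130,150,160,110),5,'pics/n_t.png',[(.5993,.2303,.012),(p[0],p[1],.027),(.5993,.2303,.066)])
```

```text
[0.43999322 0.14758655 0.13909737] 23.1167 [0.97780182 0.10404682 0.76789711]
```

View pics/n_s.png

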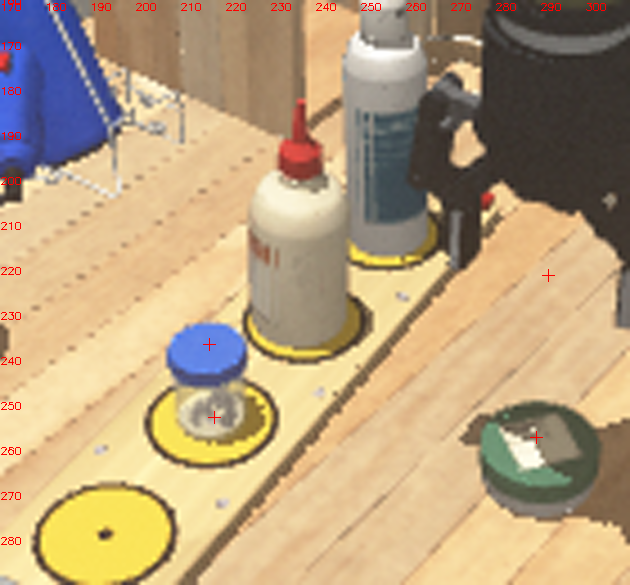

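View pics/n_t.png

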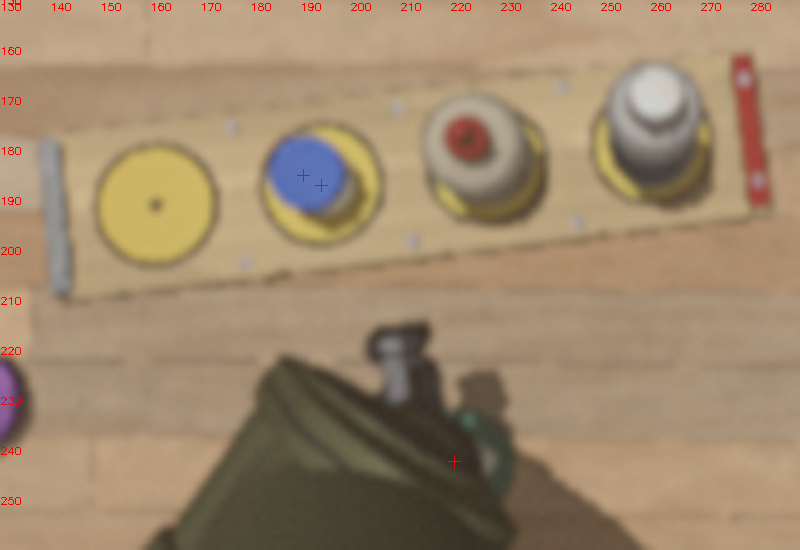

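Request:
step_arm --motion '[{"tx":-0.3,"ty":-0.2,"tz":-2,"roll":0},{"tx":0,"ty":0,"tz":-3,"roll":0},{"tx":0,"ty":0,"tz":-2.5,"roll":0},{"tx":0,"ty":0,"tz":-0.5,"roll":0},{"tx":0,"ty":0,"tz":0,"roll":0}]'

```text
t: 23.63
ee_pos: [0.4368, 0.1463, 0.057]
tcp_rot: [-3.14, 0.001, 1.707]
ft_force: [-0.1, 0.5, -0.5]
finger_gap: 0.997
```

Request:
step_arm --motion '[{"tx":0,"ty":0,"tz":0,"roll":0},{"tx":0,"ty":0,"tz":0,"roll":0}]'

```text
t: 23.8
ee_pos: [0.4375, 0.1461, 0.0593]
tcp_rot: [3.139, -0.001, 1.706]
ft_force: [-0.6, -0.3, -0.8]
finger_gap: 1.005
```

Run:
```python
from h import *
s=ctrl.get_state(); p=s['ee_pos']; print(p,s['t'],s['ft_force'])
crop('side',(240,190,100,100),5.5,'pics/o_s.png',[p,(p[0],p[1],.027)])
```

```text
[0.43753636 0.14610833 0.05931129] 23.8 [-0.63240019 -0.3427544  -0.7529626 ]
```

View pics/o_s.png

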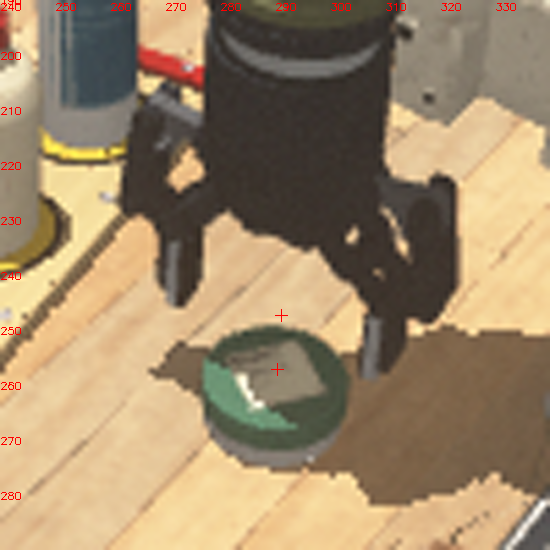

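Request:
step_arm --motion '[{"tx":0,"ty":0,"tz":-1,"roll":0},{"tx":0,"ty":0,"tz":-1.3,"roll":0},{"tx":0,"ty":0,"tz":-0.9,"roll":0},{"tx":0,"ty":0,"tz":-0.4,"roll":0},{"tx":0,"ty":0,"tz":0,"roll":0}]'

```text
t: 24.27
ee_pos: [0.4383, 0.146, 0.0248]
tcp_rot: [-3.141, -0.0, 1.707]
ft_force: [-0.0, 1.0, 0.5]
finger_gap: 1.001
```

Request:
step_arm --motion '[{"tx":0,"ty":0,"tz":0,"roll":0},{"tx":0,"ty":0,"tz":0,"roll":0}]'

```text
t: 24.43
ee_pos: [0.4382, 0.1459, 0.0253]
tcp_rot: [-3.141, 0.0, 1.705]
ft_force: [-0.5, 0.0, -0.2]
finger_gap: 1.004
```

Request:
step_arm --motion '[{"tx":0,"ty":0,"tz":-0.3,"roll":0},{"tx":0,"ty":0,"tz":0,"roll":0},{"tx":0,"ty":0,"tz":0,"roll":0}]'

```text
t: 24.68
ee_pos: [0.4378, 0.1458, 0.0219]
tcp_rot: [-3.14, 0.0, 1.706]
ft_force: [0.7, 0.8, 0.0]
finger_gap: 0.998
```

Request:
step_arm --motion '[{"tx":0,"ty":0,"tz":0,"roll":0},{"tx":0,"ty":0,"tz":0,"roll":0},{"tx":0,"ty":0,"tz":0,"roll":0},{"tx":0,"ty":0,"tz":0,"roll":0}]' --hand 1 --newtons 25

```text
t: 25.02
ee_pos: [0.4376, 0.1458, 0.022]
tcp_rot: [-3.14, 0.001, 1.706]
ft_force: [-1.0, -0.6, 6.2]
finger_gap: 0.73
```

Request:
step_arm --motion '[{"tx":0,"ty":0,"tz":0,"roll":0},{"tx":0,"ty":0,"tz":0,"roll":0},{"tx":0,"ty":0,"tz":0,"roll":0}]' --newtons 60

```text
t: 25.27
ee_pos: [0.4375, 0.1458, 0.0224]
tcp_rot: [-3.14, 0.0, 1.706]
ft_force: [-1.6, 0.3, 10.5]
finger_gap: 0.718
```

Request:
step_arm --motion '[{"tx":0,"ty":0,"tz":0.5,"roll":0},{"tx":0,"ty":0,"tz":1,"roll":0},{"tx":0,"ty":0,"tz":1.5,"roll":0},{"tx":0,"ty":0,"tz":2,"roll":0},{"tx":0,"ty":0,"tz":1,"roll":0}]'

```text
t: 25.68
ee_pos: [0.4374, 0.1456, 0.0829]
tcp_rot: [-3.139, 0.0, 1.705]
ft_force: [0.5, -0.4, -1.5]
finger_gap: 0.719
```

Run:
```python
from h import *
s=ctrl.get_state(); p=s['ee_pos']; print(p,s['t'],s['ft_force'])
z=p[2]-.022
crop('side',(230,170,100,100),5.5,'pics/q_s.png',[(p[0],p[1],z),(p[0],p[1],z+.027)])
```

```text
[0.43743551 0.14555927 0.08290574] 25.6833 [ 0.49280784 -0.43201121 -1.46636915]
```

View pics/q_s.png

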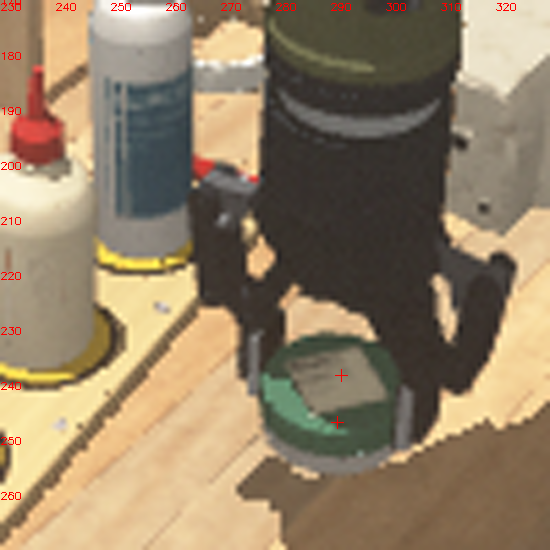

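Request:
step_arm --motion '[{"tx":0,"ty":1,"tz":0.5,"roll":0},{"tx":0,"ty":2,"tz":0.5,"roll":0},{"tx":0,"ty":3,"tz":0,"roll":0},{"tx":0.4,"ty":3,"tz":0,"roll":0},{"tx":1,"ty":3,"tz":0,"roll":0}]'

```text
t: 26.15
ee_pos: [0.4498, 0.2666, 0.091]
tcp_rot: [-3.137, 0.002, 1.707]
ft_force: [0.8, 0.8, -1.5]
finger_gap: 0.72
```

Request:
step_arm --motion '[{"tx":1.5,"ty":2.6,"tz":0,"roll":0},{"tx":2,"ty":1.6,"tz":0,"roll":0},{"tx":2.5,"ty":1.2,"tz":0,"roll":0},{"tx":2.5,"ty":0.6,"tz":0,"roll":0},{"tx":2,"ty":0.2,"tz":0,"roll":0}]'

```text
t: 26.57
ee_pos: [0.5576, 0.3291, 0.0905]
tcp_rot: [-3.139, -0.0, 1.707]
ft_force: [0.5, 1.3, -1.5]
finger_gap: 0.723
```

Request:
step_arm --motion '[{"tx":2,"ty":0,"tz":-0.5,"roll":0},{"tx":1,"ty":0,"tz":-1,"roll":0},{"tx":0,"ty":0,"tz":-1,"roll":0},{"tx":0,"ty":0,"tz":0,"roll":0},{"tx":0,"ty":0,"tz":0,"roll":0}]'

```text
t: 26.98
ee_pos: [0.5842, 0.3275, 0.0649]
tcp_rot: [-3.136, 0.002, 1.708]
ft_force: [0.1, 0.7, -1.3]
finger_gap: 0.721
```

Request:
step_arm --motion '[{"tx":0.2,"ty":-0.1,"tz":-0.7,"roll":0},{"tx":0,"ty":0,"tz":-0.9,"roll":0},{"tx":0,"ty":0,"tz":-0.7,"roll":0},{"tx":0,"ty":0,"tz":0,"roll":0},{"tx":0,"ty":0,"tz":0,"roll":0}]'

```text
t: 27.4
ee_pos: [0.588, 0.3265, 0.0427]
tcp_rot: [-3.138, 0.001, 1.706]
ft_force: [0.4, 0.7, -0.8]
finger_gap: 0.721
```

Request:
step_arm --motion '[{"tx":0,"ty":0,"tz":0,"roll":0},{"tx":0,"ty":0,"tz":0,"roll":0}]'

```text
t: 27.57
ee_pos: [0.5888, 0.3272, 0.0439]
tcp_rot: [-3.14, 0.0, 1.706]
ft_force: [-0.9, -0.5, -1.4]
finger_gap: 0.719
```

Run:
```python
from h import *
s=ctrl.get_state(); p=s['ee_pos']; print(p,s['t'],s['ft_force'])
crop('side',(140,180,110,120),5,'pics/r_s.png',[(p[0],p[1],p[2]-.022),(p[0],p[1],p[2]+.005),(.5864,.3272,.012)])
```

```text
[0.58878124 0.32715411 0.0438501 ] 27.5667 [-0.88945289 -0.48881576 -1.4171565 ]
```

View pics/r_s.png

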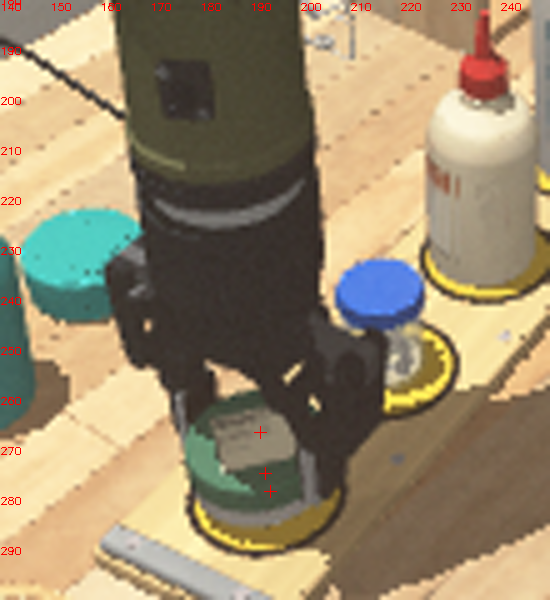

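Request:
step_arm --motion '[{"tx":-0.2,"ty":-0.1,"tz":-0.5,"roll":0},{"tx":0,"ty":0,"tz":-0.2,"roll":0},{"tx":0,"ty":0,"tz":0,"roll":0},{"tx":0,"ty":0,"tz":0,"roll":0}]'

```text
t: 27.95
ee_pos: [0.5864, 0.3256, 0.0361]
tcp_rot: [-3.139, 0.001, 1.706]
ft_force: [0.5, 0.6, -2.4]
finger_gap: 0.72
```

Request:
step_arm --motion '[{"tx":0,"ty":0,"tz":-0.2,"roll":0},{"tx":0,"ty":0,"tz":0,"roll":0},{"tx":0,"ty":0,"tz":0,"roll":0}]'

```text
t: 28.2
ee_pos: [0.5868, 0.3261, 0.0346]
tcp_rot: [-3.14, 0.0, 1.706]
ft_force: [0.4, 0.4, 0.1]
finger_gap: 0.72
```

Request:
step_arm --motion '[{"tx":0,"ty":0,"tz":0,"roll":0},{"tx":0,"ty":0,"tz":0,"roll":0},{"tx":0,"ty":0,"tz":0,"roll":0},{"tx":0,"ty":0,"tz":0,"roll":0}]' --hand -1

```text
t: 28.53
ee_pos: [0.5867, 0.3259, 0.0346]
tcp_rot: [-3.14, 0.0, 1.706]
ft_force: [0.3, 0.7, 1.3]
finger_gap: 1.002
```

Request:
step_arm --motion '[{"tx":0,"ty":0,"tz":1,"roll":0},{"tx":0,"ty":0,"tz":3,"roll":0},{"tx":0,"ty":0,"tz":4,"roll":0},{"tx":-1,"ty":0,"tz":4,"roll":0},{"tx":-3,"ty":0,"tz":4,"roll":0}]'

```text
t: 28.95
ee_pos: [0.5549, 0.3256, 0.191]
tcp_rot: [3.138, -0.001, 1.701]
ft_force: [0.8, 1.1, -0.3]
finger_gap: 0.997
```

Request:
step_arm --motion '[{"tx":-3,"ty":2,"tz":0,"roll":0},{"tx":-3,"ty":2,"tz":0,"roll":0},{"tx":-3,"ty":2,"tz":0,"roll":0},{"tx":-3,"ty":2,"tz":0,"roll":0},{"tx":-2,"ty":2,"tz":0,"roll":0}]'

```text
t: 29.37
ee_pos: [0.4082, 0.4269, 0.1891]
tcp_rot: [-3.139, -0.0, 1.709]
ft_force: [0.3, 0.9, 0.7]
finger_gap: 1.0
```

Run:
```python
from h import *
s=ctrl.get_state(); print(s['ee_pos'],s['t'])
import pickle
M=[(.5864,.3272),(.5993,.2303),(.6123,.1334),(.6256,.0358)]
H=[[(.0,.0325),(.027,.0325)],[(0,.022),(.054,.022)],[(0,.029),(.158,.005),(.134,.012)],[(0,.0255),(.178,.0145)]]
R=(0,0,255);B=(255,0,255);o=[]
for (X,Y),h in zip(M,H):
    o.append((X,Y,.012,.037,B)); o+=[(X,Y,.012+z,r,R) for z,r in h]
T=cam('top');S=cam('side')
overlay(T,o,(130,150,160,70),5,'pics/z_t.png'); overlay(S,o,(150,140,130,160),3.7,'pics/z_s.png')
cv2.imwrite('pics/z_raw.png',cv2.resize(T['frame'][150:220,130:290],None,fx=5,fy=5,interpolation=cv2.INTER_CUBIC))
```

```text
[0.40819084 0.42692491 0.18906999] 29.3667
```

View pics/z_t.png

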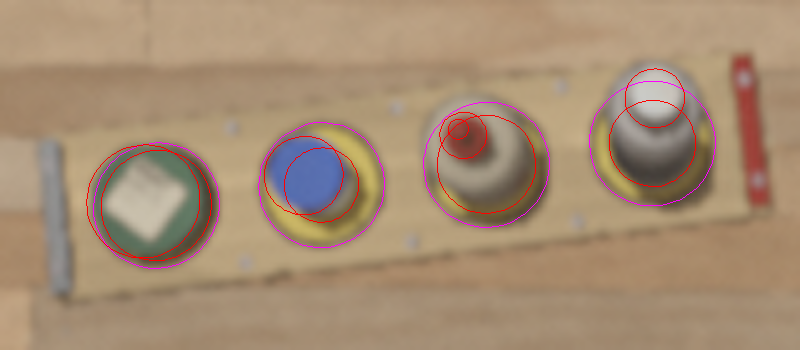

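View pics/z_s.png

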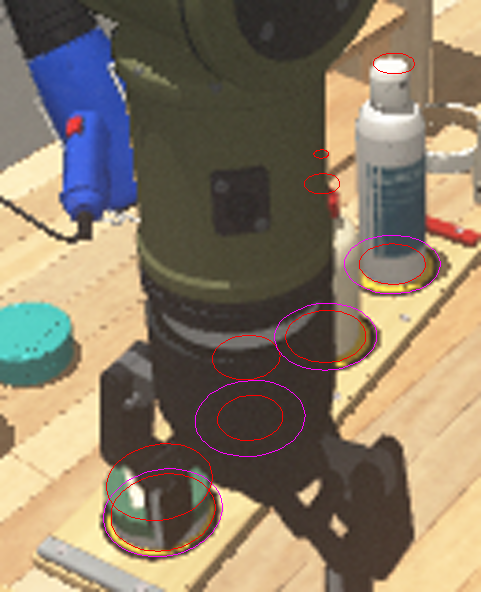

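View pics/z_raw.png

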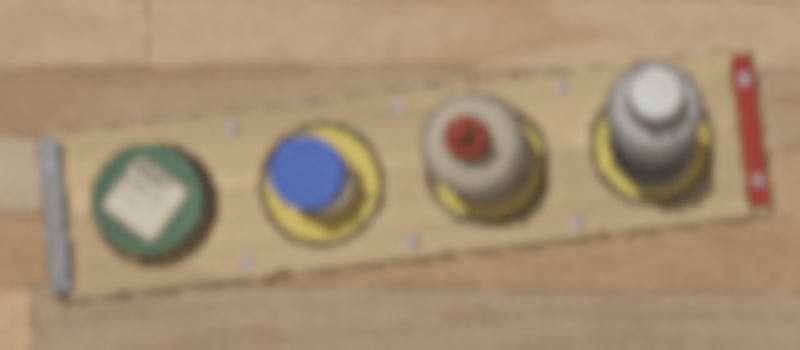

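Request:
step_arm --motion '[{"tx":0,"ty":-3.5,"tz":2,"roll":0},{"tx":0,"ty":-3.5,"tz":2,"roll":0},{"tx":0,"ty":-3.5,"tz":0,"roll":0},{"tx":0,"ty":-3.5,"tz":0,"roll":0},{"tx":0,"ty":-3.5,"tz":0,"roll":0}]'

```text
t: 29.88
ee_pos: [0.412, 0.2489, 0.2287]
tcp_rot: [-3.141, 0.001, 1.705]
ft_force: [0.3, -0.4, -0.8]
finger_gap: 1.002
```

Request:
step_arm --motion '[{"tx":0,"ty":-3.5,"tz":0,"roll":0},{"tx":0,"ty":-3.5,"tz":0,"roll":0},{"tx":0,"ty":-3.5,"tz":0,"roll":0},{"tx":0,"ty":-3.5,"tz":0,"roll":0},{"tx":0,"ty":-2,"tz":0,"roll":0}]'

```text
t: 30.3
ee_pos: [0.4111, 0.0858, 0.228]
tcp_rot: [-3.138, 0.005, 1.701]
ft_force: [0.9, -0.2, 0.2]
finger_gap: 1.003
```

Request:
step_arm --motion '[{"tx":0,"ty":-3,"tz":0,"roll":0},{"tx":0,"ty":-3,"tz":0,"roll":0},{"tx":0,"ty":-2,"tz":0,"roll":0},{"tx":0,"ty":0,"tz":0,"roll":0},{"tx":0,"ty":0,"tz":0,"roll":0}]'

```text
t: 30.72
ee_pos: [0.4119, 0.0094, 0.2282]
tcp_rot: [-3.14, 0.001, 1.702]
ft_force: [0.7, 0.4, -0.4]
finger_gap: 0.999
```

Run:
```python
from h import *
M=[(.5864,.3272),(.5993,.2303),(.6123,.1334),(.6256,.0358)]
H=[[(.0,.0325),(.027,.0325)],[(0,.022),(.054,.022)],[(0,.029),(.158,.005)],[(0,.0255),(.178,.0145)]]
R=(0,0,255);B=(255,0,255);o=[]
for (X,Y),h in zip(M,H):
    o.append((X,Y,.012,.037,B)); o+=[(X,Y,.012+z,r,R) for z,r in h]
S=cam('side')
overlay(S,o,(160,140,120,160),3.7,'pics/y_s.png'); overlay(S,[],(160,140,120,160),3.7,'pics/y_raw.png')
```

```text
(no output)
```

View pics/y_s.png

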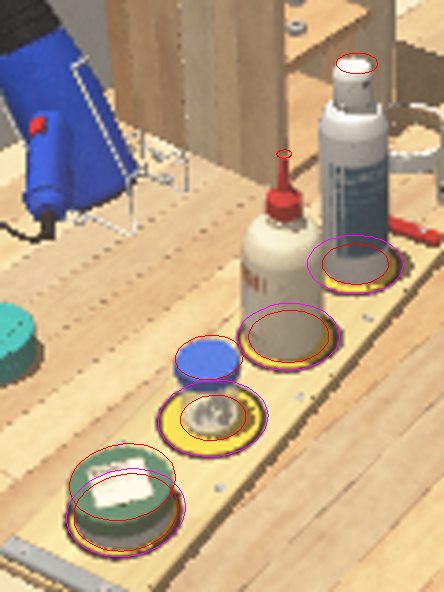

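View pics/y_raw.png

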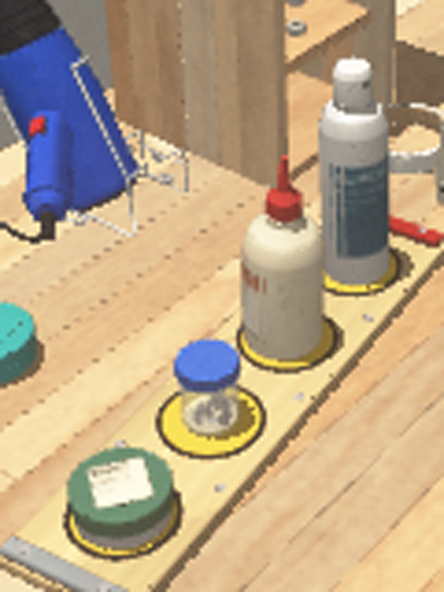

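```bash
python3 -c "
from h import *
print(ctrl.get_state()['t']); print(ticket.sign_off())"
```

```text
30.7667
the job is handed in; nothing more can be done
None
```

All four items are standing upright on the yellow marks in height order, and I signed the job off at about 31 s of the 115 s allowed. The red bar was at the right end, so the spray bottle is on mark 4. The glue bottle is on mark 3, the jar on mark 2, and the tin on mark 1 at the grey end.

- **Handling:** I gripped the two bottles by their caps and the jar and tin round their sides. I lowered each until the wrist force showed it resting on the strip, then opened the fingers. For the jar that force change was small. Nothing tipped over and nothing else was moved. The last picture shows the gripper well clear of everything.
- **Final check:** Overlaying the expected outlines on both camera views put every foot inside its mark. The spray bottle and jar look centred to within about 2–3 mm. The tin looks about 3 mm off towards the jar in the top view, though the side view showed it centred. The glue nozzle tip was about 1–2 pixels (up to about 5 mm) from where I expected it in the top view, but its foot looked centred.
- **Disagreement:** The two cameras differed by up to about 9 mm on the starting positions, the jar's most. I relied mainly on the top view and on the closing fingers to centre each item.

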